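# Close the second course of a block-built drum rim and cap it with the caul

### The arm

A 6-joint arm with a two-finger parallel gripper is mounted at the origin on a cart in front of the work surface, level with it; the furniture and walls round the work are solid. World frame = base frame: x ahead of the robot, y to its left, z up, the work surface at z = 0. Lengths are in m, angles in degrees, forces in N, time in s.
With the tool pointing down it reaches from about 0.4 to 0.825 m from the base axis. Payload 7 kg.
Tool frame: the origin (TCP) lies midway between the tips of the shut fingers; the grasp point (between the pads) lies 19 mm behind it; z points along the fingers, y is the direction in which the jaws open and shut (so a half turn about z gives the same grasp; the last joint's range is limited). The gripper opens to 88 mm and grips with 3 to 60 N. Pads are 19 mm wide; open, the fingers measure 130 mm over their backs; the gripper's body (78 mm by 193 mm) begins 47 mm behind the grasp point.
Start: joints at [-49.612, 20.546, 0.682, 0, -70.136, -16.507], TCP at [0.273, -0.617, 0.227] pointing down, gripper open.
Joint ranges: [-176.03, 176.03], [-82.01, 121.73], [-58.28, 71.71], [-173.87, 95.51], [-174.79, -0.11], [-173.66, 173.66]. Speed limits (degrees/s): [136.94, 136.94, 172.46, 180, 180, 180].

### API

Orientations are given as [roll, pitch, yaw] about the fixed x, y, z axes, in that order (R = Rz(yaw) Ry(pitch) Rx(roll)).
In Python, from plant import get_state, capture, get_calibration, close_job, boxes_of, cut_out gives the robot as it stands.
- The arm moves only by the tool apply_moves, never from a script. Its argument "commands" is a list of rows, each an object with "grip": the closure, from 0 (fully open) to 1 (shut); "slide": the shift along the tool's x, y, z in m, a list of three; "roll": the turn about the tool's z in degrees. In form: [{"grip": grip, "slide": [x, y, z], "roll": roll}, ...]. A call has 1 to 5 rows; each row is the pose to reach, as a shift and turn from the pose commanded when the call began, along the tool's axes at that moment; what a row does not reach only later rows make up. A row lasts 1/8 s, in which the tool goes at most 62.5 mm and 10.7 degrees, less where a joint would pass 70% of its speed; a pose out of reach is approached as far as the arm can. A call with a gripper value outside its range is refused whole. The fingers move at their own pace and stop on an object; "grip_force" is the grip in N (left out, the last holds). Time passes only in rows, so rows that repeat a pose let the fingers close. It gives the time, the measured TCP pose, the force and the opening at its end, in the units of the state.
- get_state(): the state, without advancing time (a new reading comes with each control period).
- capture(name): name is "scene" or "top" or "wrist"; returns (picture, depth): 400x640x3 uint8, red, green, blue; 400x640 float32, m along the optical axis (not along the pixel's ray), 0 where there is no reading.
- get_calibration(name): a dict with "mtx" (3x3 intrinsics, pixels), "distortion" ([k1, k2, p1, p2, k3] as OpenCV has them; the pictures are not rectified), "R" (3x3) and "t" (3): a world point X has camera coordinates R X + t. Camera axes: x right, y down, z forward; pixel columns grow to the right and rows downward; lengths in m; the calibration is good to about 2 mm. A picture is of the moment at which its call begins: read the wrist's pose just before it. get_calibration takes no time and is no camera call; for the wrist camera it gives the pose at the moment of the call.
- close_job(): hands the job in, once; it reports no verdict.
Trained networks look in the newest picture that a camera, given by its name, has taken for a name from the list of things; names that differ only in an ending like _2 or _b are one class to them, and where a whole thing is asked for, a point or a joint stands for the part that bears it (a point fixed in the world has none). Each returns a list of dicts, best first, with "score" (0 to 1); they miss things now and then, are a little off and sometimes report something else, mostly with a low value. They report only what shows in the picture. A call takes as long as a camera call.
- boxes_of(name, camera): "position" ([x, y, z] in m, in the coordinates of the camera as it stood for that picture, good to about 4 mm: the middle of the surface that is visible of it).
- cut_out(name, camera): "mask" (400x640 bool, what is visible of it).
The state is a dict: "time_s": time; "joints": joint angles; "qd": joint speeds; "joint_torque": joint torques, N m; "tcp_pos": TCP position; "eef_rot": TCP orientation; "contact_force": force on the tool from outside, world axes, zero at the start; "moment": the same for the moment, N m; "gripper_width": finger opening in m.
Only numpy, scipy, OpenCV 4.12 (cv2) and the standard library are available. Lean on these libraries where they do the work, as an engineer would, in place of code of your own. Each camera call takes 0.05 s, during which the arm holds its last target.

### The job

Finish the second course of the small six-sided drum rim on the gluing plate: lay the three loose mitred segments, long edge outward, in the three empty places, so that each bridges a joint of the course below and lies straight across the rim from the glued segment of the same wood. Then set the round pressing caul on the completed course, register down inside the ring, so that it is centred and sits flat on all the segments. Do not knock over or shift the glue cup.

Things in the scene. Friction and masses are not known exactly. Their poses are not given: they have to be found in the camera images.
- rim: Fixed gluing plate: plywood disc 196 mm across, 18 mm thick; on it a hexagonal ring (flats at radius 52 and 80 mm, open inside) of mid-brown segments (first course, z 18-44 mm), and the second course (z 44-70 mm), turned 30 degrees to the first: 3 segments glued, 3 places empty, each over a joint below. Origin on the ring's axis at bench height, z up.
- glued_red: The red-brown segment glued in the second course (cannot move), shaped like the loose ones. Origin under its middle, 66 mm from the rim's axis, 44 mm above the bench; x points straight out from the rim's axis, z up. The empty place across from it has its middle 132 mm along this -x, at the same height.
- glued_pale: The pale cream segment glued in the second course (cannot move), shaped like the loose ones. Origin under its middle, 66 mm from the rim's axis, 44 mm above the bench; x points straight out from the rim's axis, z up. The empty place across from it has its middle 132 mm along this -x, at the same height.
- glued_dark: The near-black brown segment glued in the second course (cannot move), shaped like the loose ones. Origin under its middle, 66 mm from the rim's axis, 44 mm above the bench; x points straight out from the rim's axis, z up. The empty place across from it has its middle 132 mm along this -x, at the same height.
- loose_red: Loose red-brown wooden segment lying on the bench: a mitred trapezoid, 28 mm wide, 26 mm high, long edge 90 mm, short edge 58 mm, 50 g. Origin under its middle; x across its width from short to long edge, y along it, z up. In place x points out from the rim. Play 1.4-2 mm a joint; held a little outward it lowers freely between neighbours, then slides in.
- loose_pale: Loose pale cream wooden segment lying on the bench: a mitred trapezoid, 28 mm wide, 26 mm high, long edge 90 mm, short edge 58 mm, 50 g. Origin under its middle; x across its width from short to long edge, y along it, z up. In place x points out from the rim. Play 1.4-2 mm a joint; held a little outward it lowers freely between neighbours, then slides in.
- loose_dark: Loose near-black brown wooden segment lying on the bench: a mitred trapezoid, 28 mm wide, 26 mm high, long edge 90 mm, short edge 58 mm, 50 g. Origin under its middle; x across its width from short to long edge, y along it, z up. In place x points out from the rim. Play 1.4-2 mm a joint; held a little outward it lowers freely between neighbours, then slides in.
- caul: Pressing caul: plywood disc 144 mm across, 12 mm thick, standing on its round register (84 mm across, 14 mm deep, foot tapered to 72); on top a brown grip block, 30 mm (x) by 96 (y), 36 high. Total height 62 mm, 0.3-0.6 kg. Origin under the register's centre, z up. In place the register hangs inside the ring, 10 mm clear all round, origin 56 mm above the bench.
- glue_cup: Bystander, loose: white glue cup with a brush in it, 74 x 86 mm, 190 mm high to the brush's end. Origin under its centre, z up.

How it is judged:
By the outcome, as a careful person would: the job done as asked, in the order asked, and still so for the second after the job is handed in, with the robot touching nothing.
It also fails if it takes over 106 s, if anything falls off the work surface, if the arm or the gripper's body presses on something with over 40 N, if the wrist force passes 120 N, or if a joint passes its speed limit or range.

## Working session

There is one attempt and no reset: what is moved stays moved. The work goes in short steps, Python scripts to look and compute and a tool call to move; the robot and the scene stay as the last step left them, time stands still between calls to the robot, and variables do not carry over. Pictures are saved under pics/ and viewed, and the job is handed in when it is done.

Besides the shell and the picture viewer there is one more tool, called after "Request:" by a JSON object that holds its "name" and its "arguments". apply_moves: Moves the arm, as the interface text tells. Its arguments: {"type":"object","properties":{"commands":{"type":"array"},"grip_force":{"type":"number"}},"required":["commands"]}

```bash
ls; mkdir -p pics
python3 - <<'E'
from plant import *
import cv2,numpy as np
print(get_state())
for n in ("scene","top"):
    p,d=capture(n); cv2.imwrite(f"pics/{n}0.png",p[:,:,::-1]); c=get_calibration(n); print(n,c)
    np.savez(f"{n}0.npz",p=p,d=d)
E
```

```text
pics
{'time_s': 0.0, 'joints': array([-4.96128099e+01,  2.05883476e+01,  6.34145548e-01, -2.08166171e-02,
       -7.01371926e+01, -1.65070833e+01]), 'qd': array([-0.03198706, -0.05418173,  0.0531343 ,  0.01561377,  0.00496082,
        0.03040966]), 'joint_torque': array([ 2.88853098e-04, -5.82727432e+01,  2.93063396e+01,  6.99750647e+00,
        7.05208411e-03, -1.69954874e-04]), 'tcp_pos': array([ 0.27303316, -0.61676952,  0.22565819]), 'eef_rot': array([ 1.79906812e+02, -7.20817780e-03, -1.56126976e+02]), 'contact_force': array([0.3664719 , 0.38873959, 0.83685206]), 'moment': array([-0.01849548, -0.01574491,  0.02808909]), 'gripper_width': 0.08741167131750109}
scene {'mtx': array([[445.88757187,   0.        , 321.18582893],
       [  0.        , 445.88757187, 198.18444415],
       [  0.        ,   0.        ,   1.        ]]), 'distortion': array([-0.07647309,  0.        ,  0.        ,  0.        ,  0.        ]), 'R': array([[ 0.53797519, -0.84272715,  0.0198405 ],
       [-0.55242738, -0.370238  , -0.74682516],
       [ 0.63671554,  0.39081297, -0.66472441]]), 't': array([-0.3161248 ,  0.27953508,  1.20025755])}
top {'mtx': array([[431.98245191,   0.        , 331.71167696],
       [  0.        , 431.98245191, 193.5519503 ],
       [  0.        ,   0.        ,   1.        ]]), 'distortion': array([0.03001755, 0.        , 0.        , 0.        , 0.        ]), 'R': array([[-0.00588696, -0.99986225,  0.01551873],
       [-0.99040819,  0.00368751, -0.13812319],
       [ 0.13804694, -0.016183  , -0.99029347]]), 't': array([-0.06457375,  0.4596285 ,  1.51983318])}
```

View pics/scene0.png

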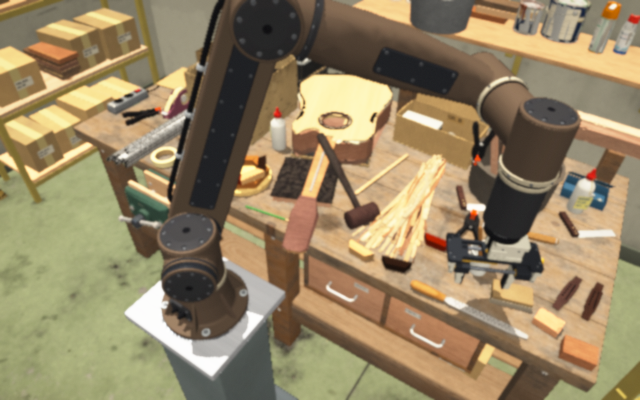

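View pics/top0.png

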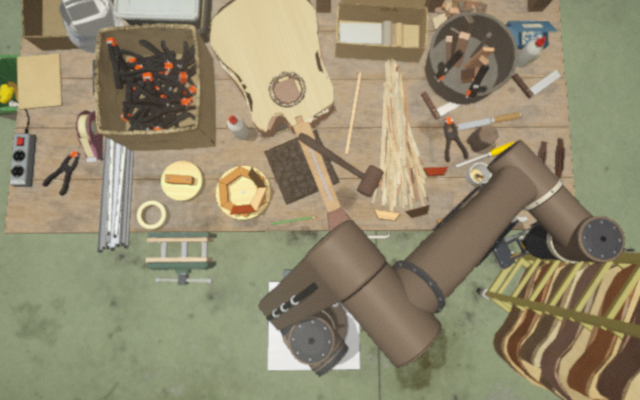

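The top view shows the rim at about (243,190), the caul at (182,180), loose red at (435,170), pale at (386,214) and dark at (417,211). The cup looks to be near (480,175). Next I'll run the networks.

```bash
cat > h.py <<'E'
import numpy as np,cv2
from plant import *
def w2p(X,c):
    X=np.atleast_2d(X).astype(float)
    r,_=cv2.Rodrigues(c['R']); p,_=cv2.projectPoints(X,r,np.array(c['t'],float),c['mtx'],c['distortion']); return p[:,0]
def p2plane(uv,c,z):
    "pixels to world on plane z"
    u=cv2.undistortPoints(np.array(uv,float).reshape(-1,1,2),c['mtx'],c['distortion'])[:,0]
    d=np.c_[u,np.ones(len(u))]@c['R']; o=-c['R'].T@c['t']
    s=(z-o[2])/d[:,2]; return o+s[:,None]*d
def pts(mask,d,c):
    v,u=np.nonzero(mask&(d>0)); z=d[v,u]
    n=cv2.undistortPoints(np.c_[u,v].astype(float).reshape(-1,1,2),c['mtx'],c['distortion'])[:,0]
    P=np.c_[n,np.ones(len(n))]*z[:,None]; return (P-c['t'])@c['R'],np.c_[u,v]
def toworld(p,c): return c['R'].T@(np.array(p)-c['t'])
E
python3 - <<'E'
from h import *
p,d=capture("top"); c=get_calibration("top")
for n in ["rim","glued_red","glued_pale","glued_dark","loose_red","loose_pale","loose_dark","caul","glue_cup"]:
    for b in boxes_of(n,"top")[:2]: print(n,round(b['score'],2),toworld(b['position'],c).round(3))
cv2.imwrite("pics/rimzoom.png",cv2.resize(p[140:245,130:310,::-1],None,fx=4.4,fy=4.4,interpolation=cv2.INTER_CUBIC))
cv2.imwrite("pics/loosezoom.png",cv2.resize(p[140:245,350:520,::-1],None,fx=4.4,fy=4.4,interpolation=cv2.INTER_CUBIC))
E
```

```text
rim 0.58 [0.464 0.251 0.035]
glued_red 0.76 [0.405 0.244 0.074]
glued_pale 0.73 [0.447 0.196 0.069]
glued_dark 0.69 [0.506 0.198 0.07 ]
loose_red 0.56 [ 0.539 -0.443  0.027]
loose_pale 0.47 [ 0.378 -0.258  0.025]
loose_dark 0.47 [ 0.394 -0.372  0.024]
caul 0.68 [0.504 0.47  0.026]
glue_cup 0.97 [ 0.526 -0.592  0.053]
```

View pics/rimzoom.png

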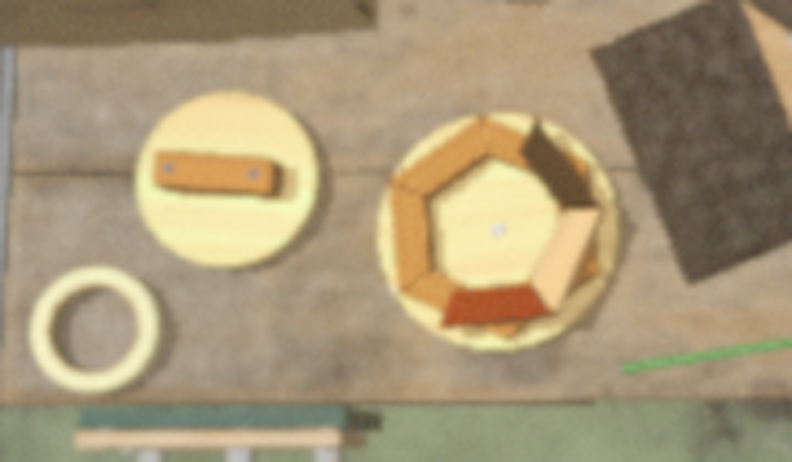

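View pics/loosezoom.png

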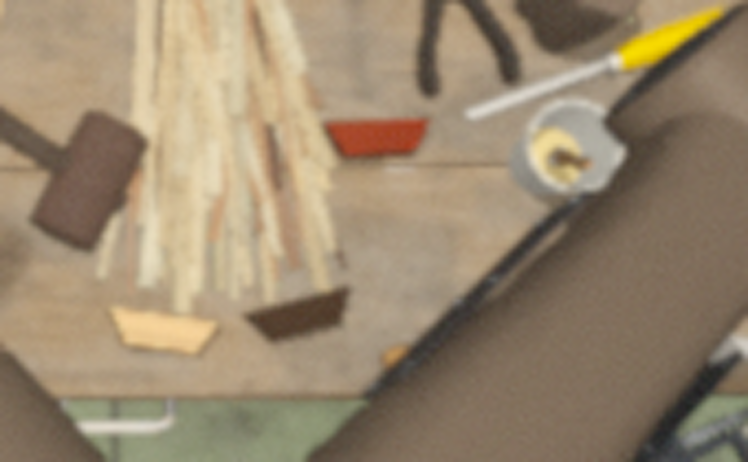

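```bash
cat >> h.py <<'E'
from scipy.spatial.transform import Rotation as Ro
def go(x,y,z,yaw,st=None):
    "slide/roll in the current tool frame to a tool-down pose"
    st=st or get_state(); R=Ro.from_euler('xyz',st['eef_rot'],degrees=True)
    s=R.inv().apply(np.array([x,y,z])-st['tcp_pos'])
    cy=st['eef_rot'][2]
    dy=(yaw-cy+180)%360-180
    # roll about tool z (pointing down) = -dyaw
    print("tcp",st['tcp_pos'].round(4),"yaw",round(cy,1),"slide",s.round(4),"roll",round(-dy,1),"rows",max(np.linalg.norm(s)/.0625,abs(dy)/10.7).round(1),"j6",st['joints'][5].round(1),"t",st['time_s'])
E
python3 - <<'E'
from h import *
c=get_calibration("wrist"); st=get_state()
R=Ro.from_euler('xyz',st['eef_rot'],degrees=True).as_matrix()
o=-c['R'].T@c['t']; print(c['mtx'],c['distortion']); print("cam in tool",R.T@(o-st['tcp_pos'])); print(R.T@c['R'].T)
go(.43,-.34,.30,-156)
p,d=capture("wrist"); cv2.imwrite("pics/w0.png",p[:,:,::-1])
E
```

```text
[[288.13605494   0.         317.09362706]
 [  0.         288.13605494 199.90896372]
 [  0.           0.           1.        ]] [0.01212791 0.         0.         0.         0.        ]
cam in tool [ 0.07473656 -0.00036606 -0.15835157]
[[ 2.25141641e-05 -9.60642016e-01 -2.77789339e-01]
 [ 9.99998938e-01 -3.83111596e-04  1.40591154e-03]
 [-1.45700201e-03 -2.77789075e-01  9.60640987e-01]]
tcp [ 0.2733 -0.6172  0.2266] yaw -156.1 slide [-0.2555  0.19   -0.0734] roll -0.1 rows 5.2 j6 -16.5 t 0.6
```

View pics/w0.png

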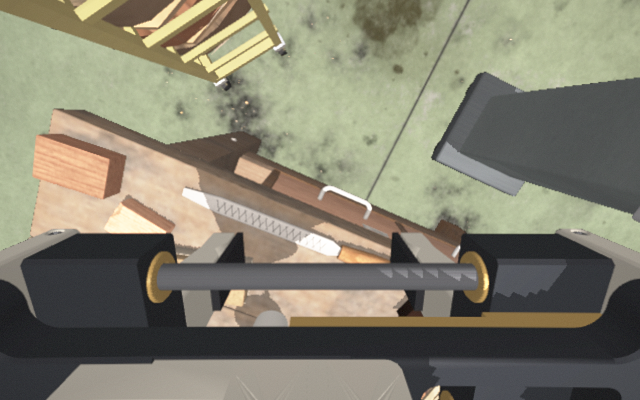

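Run:
```python
from h import *
go(.45,-.25,.30,-90)
```

```text
tcp [ 0.2732 -0.6172  0.2266] yaw -156.1 slide [-0.3103  0.2642 -0.0734] roll -66.1 rows 6.6 j6 -16.5 t 0.65
```

Request:
{"name": "apply_moves", "arguments": {"commands": [{"grip": 0,"slide": [-0.03,0.02,-0.07],"roll": -9},{"grip": 0,"slide": [-0.08,0.06,-0.073],"roll": -19},{"grip": 0,"slide": [-0.13,0.1,-0.073],"roll": -29},{"grip": 0,"slide": [-0.18,0.14,-0.073],"roll": -39},{"grip": 0,"slide": [-0.22,0.19,-0.073],"roll": -49}]}}

```text
time_s: 1.27
tcp_pos: [0.3939, -0.3671, 0.2996]
eef_rot: [-180.0, -0.0, -106.8]
contact_force: [1.5, 0.7, 0.1]
gripper_width: 0.0879
```

Run:
```python
from h import *
go(.45,-.25,.30,-90)
```

```text
tcp [ 0.3939 -0.3671  0.2996] yaw -106.8 slide [-0.1283 -0.0199 -0.0004] roll -16.8 rows 2.1 j6 5.3 t 1.275
```

Request:
{"name": "apply_moves", "arguments": {"commands": [{"grip": 0,"slide": [-0.065,-0.01,0],"roll": -9},{"grip": 0,"slide": [-0.128,-0.02,0],"roll": -17},{"grip": 0,"slide": [-0.128,-0.02,0],"roll": -17}]}}

```text
time_s: 1.65
tcp_pos: [0.4513, -0.2492, 0.3]
eef_rot: [-179.9, 0.0, -89.7]
contact_force: [-0.1, -0.4, -0.3]
gripper_width: 0.0878
```

Run:
```python
from h import *
print(get_state()['joints'])
go(.45,-.25,.30,-90)
c=get_calibration("wrist");p,d=capture("wrist"); cv2.imwrite("pics/w1.png",p[:,:,::-1]); np.savez("w1.npz",p=p,d=d,**c)
for n in ["loose_red","loose_pale","loose_dark"]:
    for b in boxes_of(n,"wrist")[:2]: print(n,round(b['score'],2),toworld(b['position'],c).round(4))
```

```text
[-7.08008791e+00  2.93275587e+00 -1.22638318e+01 -1.90424968e-02
 -7.47366100e+01  7.34477617e+00]
tcp [ 0.4513 -0.2492  0.3   ] yaw -89.7 slide [ 0.0008  0.0013 -0.    ] roll 0.3 rows 0.0 j6 7.3 t 1.65
loose_red 0.69 [ 0.5422 -0.4428  0.0287]
loose_pale 0.7 [ 0.3852 -0.2649  0.024 ]
loose_dark 0.89 [ 0.3944 -0.3778  0.0256]
```

View pics/w1.png

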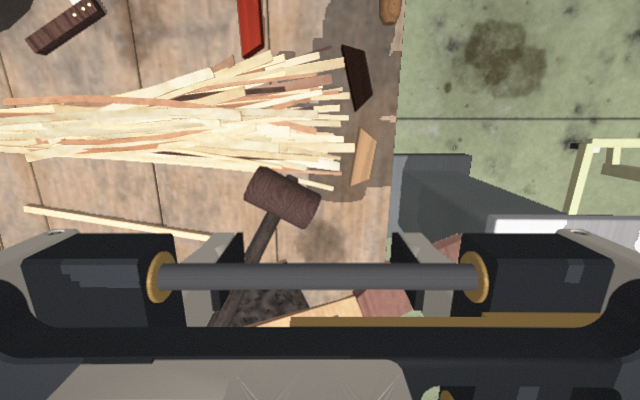

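The wrist view shows dark at about (356,77), pale at (363,157), and red cut off at the top at (250,25). The strip ends lie close to pale and dark. Next I'll fit prisms to the masks.

```bash
cat >> h.py <<'E'
from scipy.optimize import minimize
TR=np.array([[.014,.045],[.014,-.045],[-.014,-.029],[-.014,.029]])
def prism(x,y,a,z0,h=.026):
    ca,sa=np.cos(a),np.sin(a); q=TR@np.array([[ca,sa],[-sa,ca]])+[x,y]
    return np.r_[np.c_[q,np.full(4,z0)],np.c_[q,np.full(4,z0+h)]]
def fitseg(mask,c,x,y,a,z0=0.,S=4):
    "silhouette fit of prism; mask bool; returns x,y,yaw deg,IoU"
    v,u=np.nonzero(mask); u0,u1,v0,v1=u.min()-15,u.max()+15,v.min()-15,v.max()+15
    u0=max(u0,0);v0=max(v0,0);u1=min(u1,640);v1=min(v1,400)
    m=cv2.resize(mask[v0:v1,u0:u1].astype(np.uint8)*255,None,fx=S,fy=S,interpolation=cv2.INTER_LINEAR)>127
    def cost(p):
        P=w2p(prism(p[0]/100,p[1]/100,p[2],z0),c)
        H=cv2.convexHull(((P-[u0,v0]+.5)*S-.5).astype(np.float32))
        im=np.zeros(m.shape,np.uint8); cv2.fillConvexPoly(im,np.round(H*16).astype(np.int32),1,shift=4)
        im=im>0; return 1-(im&m).sum()/(im|m).sum()
    best=None
    for da in (0,.2,-.2,.4,-.4):
        r=minimize(cost,[x*100,y*100,a+da],method='Nelder-Mead',options=dict(initial_simplex=[[x*100,y*100,a+da],[x*100+1,y*100,a+da],[x*100,y*100+1,a+da],[x*100,y*100,a+da+.2]],xatol=1e-3,fatol=1e-4))
        if best is None or r.fun<best.fun: best=r
    p=best.x; return round(p[0]/100,4),round(p[1]/100,4),round(np.degrees(p[2]),1),round(1-best.fun,3)
E
python3 - <<'E'
from h import *
f=np.load("w1.npz");c={k:f[k] for k in("mtx","distortion","R","t")}; d=f['d']
for n,x,y in (("loose_pale",.378,-.258),("loose_dark",.394,-.372)):
    r=cut_out(n,"wrist"); print(n,[ (round(q['score'],2),q['mask'].sum()) for q in r])
    m=r[0]['mask']; P,_=pts(m,d,c); print("z pct",np.percentile(P[:,2],[5,50,95]).round(4),P[:,:2].min(0).round(3),P[:,:2].max(0).round(3))
    for a in(0,np.pi): print(fitseg(m,c,x,y,a))
m=np.zeros((400,640),bool);m[50:190,100:345]=1
P,_=pts(m,d,c)
for x0 in np.arange(.40,.62,.03):
    s=(P[:,0]>x0)&(P[:,0]<x0+.03); print(round(x0,2),"z95",np.percentile(P[s,2],[50,95,99.5]).round(3))
E
```

```text
loose_pale [(0.63, np.int64(1031))]
z pct [0.0129 0.026  0.0274] [ 0.365 -0.308] [ 0.401 -0.217]
(np.float64(0.3815), np.float64(-0.2636), np.float64(-7.4), np.float64(0.949))
(np.float64(0.382), np.float64(-0.2617), np.float64(172.3), np.float64(0.773))
loose_dark [(0.62, np.int64(1260))]
z pct [0.0155 0.026  0.0275] [ 0.375 -0.416] [ 0.419 -0.334]
(np.float64(0.3946), np.float64(-0.3785), np.float64(15.7), np.float64(0.934))
(np.float64(0.3954), np.float64(-0.3797), np.float64(195.7), np.float64(0.781))
0.4 z95 [0.001 0.028 0.03 ]
0.43 z95 [0.013 0.03  0.053]
0.46 z95 [0.019 0.05  0.053]
0.49 z95 [0.026 0.052 0.06 ]
0.52 z95 [0.026 0.06  0.063]
0.55 z95 [0.025 0.046 0.048]
0.58 z95 [0.026 0.043 0.045]
0.61 z95 [0.027 0.041 0.042]
```

Run:
```python
from h import *
f=np.load("w1.npz");c={k:f[k] for k in("mtx","distortion","R","t")};d=f['d']
p=f['p'].copy()[:,:,::-1]
# footprint of fingers: +x side 14..(14+3+21) mm, +-9.5
z=cv2.resize(p[30:200,280:420],None,fx=4,fy=4,interpolation=cv2.INTER_CUBIC)[:590]
for x,y,a in((.3815,-.2636,-7.4),(.3946,-.3785,15.7)):
    a=np.radians(a);M=np.array([[np.cos(a),np.sin(a)],[-np.sin(a),np.cos(a)]])
    for s in(1,-1):
        q=np.array([[s*.017,.0095],[s*.040,.0095],[s*.040,-.0095],[s*.017,-.0095]])@M+[x,y]
        for zz,col in((0,(0,0,255)),(.026,(255,0,0))):
            u=w2p(np.c_[q,np.full(4,zz)],c); cv2.polylines(z,[np.round((u-[280,30]+.5)*4).astype(int)],True,col,1)
        P,_=pts(np.ones((400,640),bool),d,c); L=(P[:,:2]-[x,y])@M.T
        k=(L[:,0]*s>.016)&(L[:,0]*s<.042)&(abs(L[:,1])<.0105); print(x,s,k.sum(),np.percentile(P[k,2],[5,50,95,100]).round(3) if k.any() else '')
    u=w2p(prism(x,y,a,0),c)
    for i in(0,4): cv2.polylines(z,[np.round((u[i:i+4]-[280,30]+.5)*4).astype(int)],True,(0,255,0),1)
cv2.imwrite("pics/w1z.png",z)
```

```text
0.3815 1 11365 [0.323 0.403 0.409 0.41 ]
0.3815 -1 186 [-0.001  0.     0.001  0.002]
0.3946 1 255 [-0.001  0.001  0.019  0.028]
0.3946 -1 244 [-0.001  0.     0.002  0.002]
```

View pics/w1z.png

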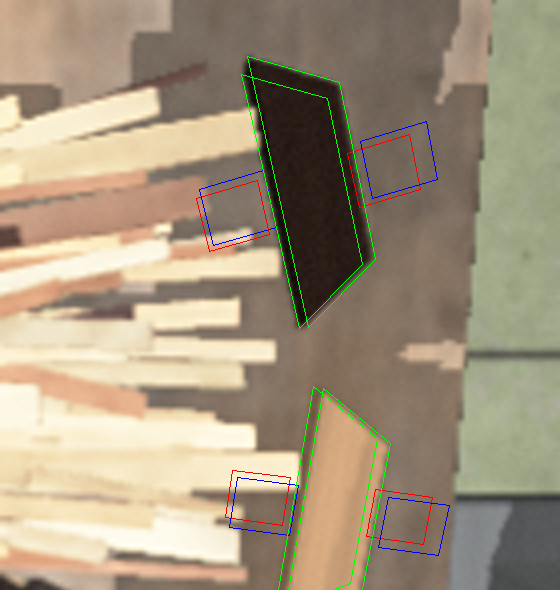

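Run:
```python
from h import *
f=np.load("w1.npz");c={k:f[k] for k in("mtx","distortion","R","t")};d=f['d']
P,_=pts(np.ones((400,640),bool),d,c);P=P[P[:,2]<.1]
for n,x,y,a in(("pale",.3815,-.2636,-7.4),("dark",.3946,-.3785,15.7)):
    a=np.radians(a);M=np.array([[np.cos(a),np.sin(a)],[-np.sin(a),np.cos(a)]]);L=(P[:,:2]-[x,y])@M.T
    print(n)
    for y0 in np.arange(-.042,.043,.006):
        row=[]
        for x0 in np.arange(.012,.045,.004):
            k=(L[:,0]>x0)&(L[:,0]<x0+.004)&(L[:,1]>y0)&(L[:,1]<y0+.006)
            row.append(int(1000*P[k,2].max()) if k.any() else -9)
        print(int(y0*1000),row)
```

```text
pale
-42 [27, 1, 1, 1, 1, 1, 1, 10, 10]
-36 [28, 1, 1, 1, 1, 1, 1, 1, 1]
-30 [26, 1, 0, 1, 1, 19, 18, 18, 20]
-24 [27, 24, 26, 25, 24, 24, 24, 19, 19]
-18 [27, 25, 25, 25, 26, 25, 25, 26, 25]
-12 [27, 25, 26, 26, 26, 27, 27, 25, 26]
-6 [26, 1, 2, 1, 1, 2, 1, 25, 26]
0 [27, 0, 1, 1, 0, 1, 30, 30, 30]
5 [27, 1, 1, 1, 1, 1, 21, 22, 21]
11 [26, 1, 0, 1, 1, 21, 23, 21, 21]
17 [26, 1, 1, 1, 1, 21, 22, 22, 22]
23 [26, 2, 1, 1, 11, 12, 11, 12, 10]
29 [26, 1, 1, 2, 12, 11, 11, 12, 11]
35 [27, 1, 1, 1, 1, 1, 2, 0, 0]
41 [25, 0, 1, 2, 1, 1, 0, 2, 1]
dark
-42 [26, 2, 1, 1, 1, 2, 1, 1, 11]
-36 [27, 13, 13, 12, 13, 13, 13, 13, 13]
-30 [26, 13, 12, 12, 13, 13, 13, 12, 12]
-24 [27, 13, 12, 13, 12, 13, 13, 12, 12]
-18 [26, 1, 1, 1, 1, 1, 18, 18, 19]
-12 [26, 1, 2, 1, 1, 1, 18, 19, 18]
-6 [27, 1, 1, 0, 1, 1, 18, 19, 19]
0 [27, 2, 1, 0, 1, 7, 6, 9, 7]
5 [27, 1, 1, 9, 7, 27, 26, 27, 27]
11 [26, 16, 15, 15, 15, 26, 27, 25, 26]
17 [27, 15, 15, 14, 15, 15, 15, 14, 14]
23 [27, 14, 14, 1, 1, 8, 10, 9, 9]
29 [26, 1, 0, 1, 1, 9, 11, 10, 10]
35 [27, 2, 1, 0, 1, 1, 9, 2, 29]
41 [24, 2, 1, 28, 30, 30, 30, 29, 29]
```

Run:
```python
from h import *
f=np.load("w1.npz");c={k:f[k] for k in("mtx","distortion","R","t")};d=f['d']
P,uv=pts(np.ones((400,640),bool),d,c)
R=Ro.from_euler('xyz',[-179.9,0,-89.7],degrees=True).as_matrix()
T=(P-[.4513,-.2492,.300])@R
for lo in np.arange(-.08,.006,.006):
    for s in(1,-1):
        k=(T[:,2]>lo)&(T[:,2]<lo+.006)&(T[:,1]*s>0)&(abs(T[:,0])<.05)&(abs(T[:,1])<.12)
        if k.any(): print(round(lo,3),s,k.sum(),"y",T[k,1].min().round(3),T[k,1].max().round(3),"x",T[k,0].min().round(3),T[k,0].max().round(3))
```

```text
-0.08 1 2069 y 0.0 0.088 x -0.027 0.04
-0.08 -1 2005 y -0.089 -0.0 x 0.005 0.04
-0.074 1 984 y 0.046 0.088 x -0.033 0.04
-0.074 -1 1051 y -0.088 -0.047 x 0.001 0.04
-0.068 1 250 y 0.047 0.083 x 0.0 0.039
-0.068 -1 329 y -0.084 -0.047 x -0.005 0.039
-0.062 1 188 y 0.047 0.048 x -0.004 0.011
-0.062 -1 267 y -0.049 -0.047 x -0.009 0.011
-0.056 1 174 y 0.047 0.048 x -0.01 0.007
-0.056 -1 211 y -0.049 -0.047 x -0.011 0.007
-0.05 1 310 y 0.043 0.048 x -0.011 0.003
-0.05 -1 310 y -0.049 -0.044 x -0.012 0.003
-0.044 1 170 y 0.043 0.062 x -0.01 0.012
-0.044 -1 168 y -0.063 -0.044 x -0.01 0.012
-0.038 1 270 y 0.043 0.062 x -0.01 0.012
-0.038 -1 275 y -0.062 -0.044 x -0.009 0.012
-0.032 1 212 y 0.043 0.06 x -0.009 0.012
-0.032 -1 202 y -0.062 -0.044 x -0.009 0.012
-0.026 1 254 y 0.043 0.06 x 0.0 0.012
-0.026 -1 253 y -0.06 -0.044 x 0.001 0.012
-0.02 1 227 y 0.043 0.059 x -0.003 0.012
-0.02 -1 229 y -0.06 -0.044 x -0.003 0.012
-0.014 1 216 y 0.043 0.06 x -0.005 0.012
-0.014 -1 230 y -0.06 -0.044 x -0.005 0.012
-0.008 1 165 y 0.043 0.059 x -0.009 0.012
-0.008 -1 173 y -0.06 -0.044 x -0.009 0.012
-0.002 1 33 y 0.043 0.047 x -0.009 0.01
-0.002 -1 38 y -0.048 -0.044 x -0.009 0.01
```

Run:
```python
from h import *
go(.53,-.35,.22,-90)
```

```text
tcp [ 0.4493 -0.2534  0.2995] yaw -90.2 slide [ 0.0962 -0.0811  0.0795] roll -0.2 rows 2.4 j6 7.3 t 1.95
```

Request:
{"name": "apply_moves", "arguments": {"commands": [{"grip": 0.4,"slide": [0.04,-0.035,0.03],"roll": 0},{"grip": 0.4,"slide": [0.08,-0.07,0.065],"roll": 0},{"grip": 0.4,"slide": [0.096,-0.081,0.08],"roll": 0},{"grip": 0.4,"slide": [0.096,-0.081,0.08],"roll": 0},{"grip": 0.4,"slide": [0.096,-0.081,0.08],"roll": 0}]}}

```text
time_s: 2.58
tcp_pos: [0.5301, -0.3493, 0.2198]
eef_rot: [180.0, -0.0, -90.2]
contact_force: [-0.3, -0.4, 1.4]
gripper_width: 0.0532
```

```bash
cat >> h.py <<'E'
def look(name,pic,segs=(),cam="wrist",z0=0.,a0=0.):
    c=get_calibration(cam);p,d=capture(cam); cv2.imwrite(f"pics/{pic}.png",p[:,:,::-1]); np.savez(pic+".npz",p=p,d=d,**c)
    out={}
    for n in segs:
        r=cut_out(n,cam)
        if not r: print(n,"none"); continue
        m=r[0]['mask']; P,_=pts(m,d,c); q=np.median(P,0)
        f=fitseg(m,c,q[0],q[1],np.radians(a0),z0); out[n]=f
        print(n,round(r[0]['score'],2),m.sum(),"z",np.percentile(P[:,2],[5,50,95]).round(4),"fit",[float(v) for v in f])
    return p,d,c,out
def profile(x,y,a,d,c,s=1,ys=None):
    P,_=pts(np.ones((400,640),bool),d,c);P=P[P[:,2]<.1]
    a=np.radians(a);M=np.array([[np.cos(a),np.sin(a)],[-np.sin(a),np.cos(a)]]);L=(P[:,:2]-[x,y])@M.T
    for y0 in (np.arange(-.042,.043,.004) if ys is None else ys):
        print(int(round(y0*1000)),[int(1000*P[k,2].max()) if k.any() else -9 for x0 in np.arange(.012,.045,.003) for k in [(s*L[:,0]>x0)&(s*L[:,0]<x0+.003)&(L[:,1]>y0)&(L[:,1]<y0+.004)]])
E
python3 - <<'E'
from h import *
p,d,c,o=look("","w2",["loose_red"])
x,y,a,_=o["loose_red"]
profile(x,y,a,d,c);print();profile(x,y,a,d,c,-1)
go(x,y,.1,a-90)
E
```

```text
loose_red 0.73 1689 z [0.0244 0.026  0.0273] fit [0.5426, -0.4465, 2.0, 0.957]
-42 [27, 1, 1, 1, 1, 0, 2, 1, 1, 24, 18]
-38 [27, 0, 2, 1, 1, 1, 2, 1, 0, 0, 0]
-34 [26, 1, 0, 1, 1, 1, 1, 1, 1, 0, 0]
-30 [26, 1, 0, 1, 0, 2, 0, 0, 1, 0, 0]
-26 [26, 1, 1, 0, 1, 0, 0, 1, 0, 0, 1]
-22 [27, 0, 1, 1, 1, 0, 0, 1, 1, 1, 1]
-18 [27, 0, 0, 0, 0, 1, 1, 0, 0, 1, 1]
-14 [27, 1, 1, 0, 0, 0, 0, 0, 1, 1, 1]
-10 [27, 1, 0, 1, 1, 1, 1, 0, 0, 0, 2]
-6 [27, 1, 1, 1, 1, 0, 1, 0, 1, 1, 1]
-2 [26, 1, 0, 0, 1, 1, 1, 1, 1, 1, 1]
2 [26, 1, 0, 1, 2, 1, 0, 2, 0, 1, 1]
6 [26, 2, 0, 1, 1, 1, 1, 1, 1, 1, 1]
10 [26, 1, 1, 2, 1, 1, 1, 1, 2, 0, 0]
14 [26, 1, 1, 0, 1, 0, 0, 1, 0, 1, 1]
18 [27, 1, 1, 0, 1, 0, 1, 1, 1, 1, 1]
22 [26, 0, 0, 1, 1, 1, 1, 1, 0, 0, 0]
26 [27, 0, 0, 1, 1, 1, 1, 0, 1, 1, 0]
30 [26, 1, 0, 1, 1, 1, 1, 1, 1, 0, 2]
34 [26, 1, 1, 1, 1, 0, 0, 0, 1, 1, 0]
38 [26, 1, 1, 1, 0, 23, 1, 1, 1, 1, 0]
42 [26, 1, 1, 1, 23, 24, 24, 23, 22, 20, 0]

-42 [1, 1, 0, 1, 0, 2, 1, 1, 1, 2, 1]
-38 [1, 1, 0, 0, 0, 1, 1, 1, 1, 1, 2]
-34 [1, 1, 0, 1, 1, 2, 0, 1, 0, 0, 2]
-30 [27, 1, 0, 0, 0, 1, 1, 0, 1, 1, 1]
-26 [26, 0, 1, 0, 0, 1, 1, 2, 0, 0, 1]
-22 [26, 1, 1, 0, 1, 1, 0, 0, 1, 1, 0]
-18 [27, 0, 0, -1, 1, 0, 0, 0, 1, 1, 1]
-14 [26, 1, 0, 0, 0, 1, 0, 1, 1, 1, 1]
-10 [27, 0, 0, 0, 2, 1, 0, 1, 1, 1, 1]
-6 [27, 1, 1, 0, 1, 2, 0, 1, 1, 1, 0]
-2 [26, 1, 0, 0, 1, 1, 0, 0, 1, 1, 1]
2 [26, 0, 0, 0, 1, 1, 0, 1, 1, 0, 1]
6 [27, 1, 0, 0, 2, 1, 1, 1, 1, 0, 2]
10 [26, 1, 0, 0, 2, 0, 1, 0, 0, 2, 1]
14 [28, 1, 0, 1, 1, 1, 1, 0, 1, 1, 0]
18 [27, 1, 0, 0, 1, 0, 1, 2, 0, 1, 0]
22 [27, 0, 0, 0, 0, 1, 1, 1, 0, 1, 2]
26 [26, 1, -13, 0, 1, 1, 0, 1, 0, 1, 0]
30 [1, 1, -12, 0, 1, 1, 1, 0, 0, 1, 0]
34 [1, 1, 23, 23, 22, 0, 0, 1, 1, 1, 0]
38 [23, 25, 24, 23, 24, 0, 1, 17, 16, 17, 0]
42 [24, 24, 25, 24, 24, 17, 18, 16, 16, 17, 17]
tcp [ 0.5305 -0.3487  0.2208] yaw -90.1 slide [ 0.0977 -0.0122  0.1209] roll -2.1 rows 2.5 j6 15.6 t 2.675
```

View pics/w2.png

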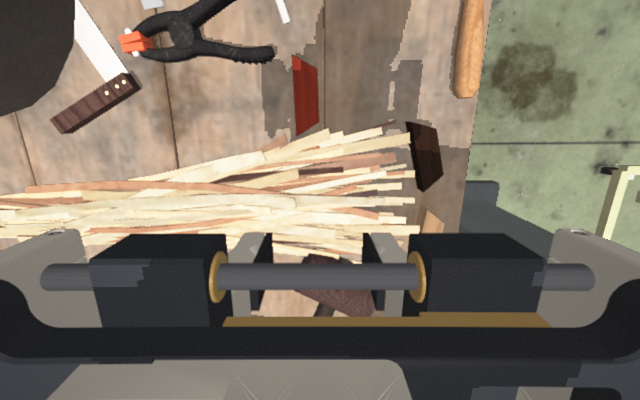

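The view shows red at about (306,95), upright, with its long edge toward -x of the image (world +x). It is clear of the strips, so I'll grasp it.

Request:
{"name": "apply_moves", "arguments": {"commands": [{"grip": 0.4,"slide": [0.05,-0.006,0.03],"roll": -1},{"grip": 0.4,"slide": [0.098,-0.012,0.07],"roll": -2},{"grip": 0.4,"slide": [0.098,-0.012,0.12],"roll": -2},{"grip": 0.4,"slide": [0.098,-0.012,0.14],"roll": -2},{"grip": 0.4,"slide": [0.098,-0.012,0.14],"roll": -2}]}}

```text
time_s: 3.3
tcp_pos: [0.5417, -0.4459, 0.0788]
eef_rot: [179.9, 0.1, -88.1]
contact_force: [1.1, 0.2, 0.8]
gripper_width: 0.0524
```

Run:
```python
from h import *
go(.5426,-.4465,.006,-88)
```

```text
tcp [ 0.5417 -0.4459  0.0788] yaw -88.1 slide [ 0.0007 -0.0011  0.0728] roll -0.1 rows 1.2 j6 25.5 t 3.3
```

Request:
{"name": "apply_moves", "arguments": {"commands": [{"grip": 0.4,"slide": [0.0005,-0.001,0.05],"roll": 0},{"grip": 0.4,"slide": [0.0005,-0.001,0.073],"roll": 0},{"grip": 0.4,"slide": [0.0005,-0.001,0.073],"roll": 0},{"grip": 0.8,"slide": [0.0005,-0.001,0.073],"roll": 0},{"grip": 0.8,"slide": [0.0005,-0.001,0.073],"roll": 0}], "grip_force": 25}}

```text
time_s: 3.92
tcp_pos: [0.5448, -0.4476, 0.009]
eef_rot: [-179.8, -0.1, -88.1]
contact_force: [0.0, 0.2, 0.3]
gripper_width: 0.038
```

Request:
{"name": "apply_moves", "arguments": {"commands": [{"grip": 0.8,"slide": [0,0,0],"roll": 0},{"grip": 0.8,"slide": [0,0,-0.06],"roll": 0},{"grip": 0.8,"slide": [0,0,-0.12],"roll": 0},{"grip": 0.8,"slide": [0,0,-0.18],"roll": 0},{"grip": 0.8,"slide": [0,0,-0.18],"roll": 0}]}}

```text
time_s: 4.55
tcp_pos: [0.5461, -0.4489, 0.194]
eef_rot: [-179.5, -0.4, -88.1]
contact_force: [0.2, -0.1, -1.5]
gripper_width: 0.0275
```

Run:
```python
from h import *
look("","w3")
go(.40,.12,.25,-90)
```

```text
tcp [ 0.5447 -0.4477  0.1904] yaw -88.1 slide [-0.572   0.1256 -0.062 ] roll 1.9 rows 9.4 j6 25.5 t 4.6
```

View pics/w3.png

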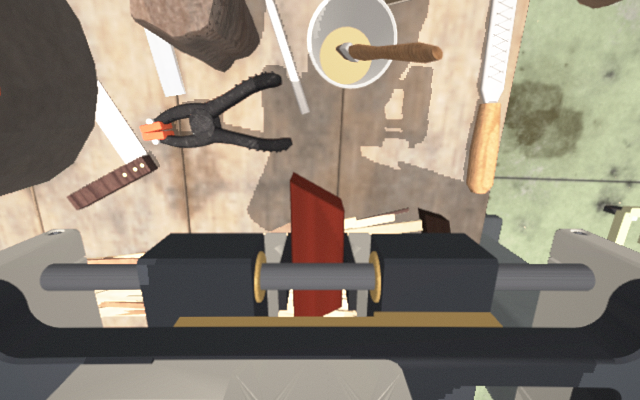

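```bash
cat >> h.py <<'E'
Cin=None
def toolpix(uv,zt,c=None):
    "pixels -> tool-frame points on plane tool z = zt (wrist cam fixed to tool)"
    Rt=np.array([[0,-.960642,-.277789],[1,0,.0],[0,-.277789,.960641]]); o=np.array([.07474,-.0004,-.15835])
    c=c or get_calibration("wrist")
    u=cv2.undistortPoints(np.array(uv,float).reshape(-1,1,2),c['mtx'],c['distortion'])[:,0]
    d=np.c_[u,np.ones(len(u))]@Rt.T; s=(zt-o[2])/d[:,2]; return o+s[:,None]*d
E
python3 - <<'E'
from h import *
f=np.load("w3.npz");p=f['p'];d=f['d']
cv2.imwrite("pics/w3z.png",cv2.resize(p[160:260,270:370,::-1],None,fx=6,fy=6,interpolation=cv2.INTER_CUBIC))
for (u,v) in [(300,190),(315,200),(315,225),(335,210),(335,225)]: print(u,v,d[v,u])
# depth pts in tool frame
c={k:f[k] for k in("mtx","distortion","R","t")}
m=np.zeros((400,640),bool);m[165:258,285:352]=1
m&=(p[:,:,0].astype(int)-p[:,:,1]>60)&(p[:,:,0]>70)
Rt=np.array([[0,-.960642,-.277789],[1,0,.0],[0,-.277789,.960641]]); o=np.array([.07474,-.0004,-.15835])
v,u=np.nonzero(m&(d>0)&(d<.3)); n=cv2.undistortPoints(np.c_[u,v].astype(float).reshape(-1,1,2),c['mtx'],c['distortion'])[:,0]
T=(np.c_[n,np.ones(len(n))]*d[v,u][:,None])@Rt.T+o
print(np.percentile(T[:,2],[1,10,25,50,75,90,99]).round(4)); top=T[:,2]<np.percentile(T[:,2],25)+.003
print(T[top].min(0).round(4),T[top].max(0).round(4),T[T[:,0]>T[:,0].max()-.004].mean(0))
print(toolpix([[293,173],[343,205],[346,232]],-.017,c))
E
```

```text
300 190 0.14459246
315 200 0.14704779
315 225 0.15037279
335 210 0.1463874
335 225 0.14963704
[-0.0195 -0.0189 -0.0185 -0.0182 -0.0177 -0.0174 -0.0168]
[ 0.0016 -0.0139 -0.0201] [ 0.0435  0.013  -0.0156] [ 0.040954   -0.01148157 -0.01787568]
[[ 0.04779152 -0.01237804 -0.017     ]
 [ 0.0311458   0.01289609 -0.017     ]
 [ 0.0162438   0.01484845 -0.017     ]]
```

View pics/w3z.png

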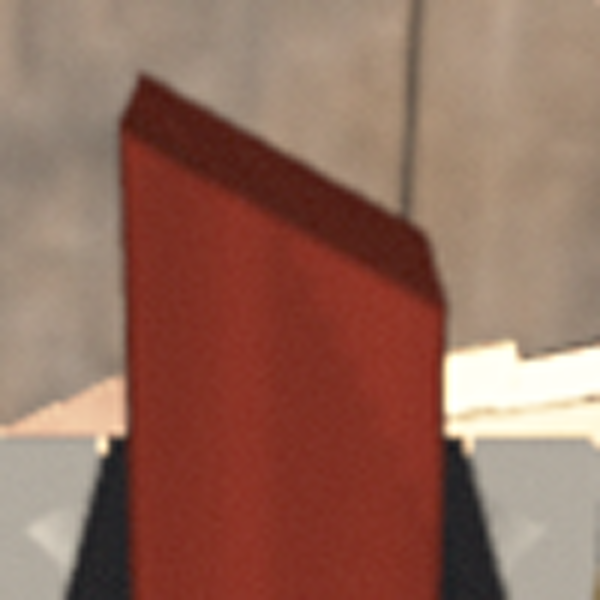

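Run:
```python
from h import *
print(toolpix([[290.3,180.5],[343.7,210]],-.0182).round(4))
go(.40,.10,.25,-90)
```

```text
[[ 0.0442 -0.0137 -0.0182]
 [ 0.0288  0.0132 -0.0182]]
tcp [ 0.5447 -0.4477  0.1904] yaw -88.1 slide [-0.552   0.1263 -0.062 ] roll 1.9 rows 9.1 j6 25.5 t 4.6
```

Run:
```python
from h import *
go(.465,.35,.30,-90)
```

```text
tcp [ 0.5447 -0.4477  0.1904] yaw -88.1 slide [-0.7996  0.0528 -0.1123] roll 1.9 rows 12.9 j6 25.5 t 4.6
```

Request:
{"name": "apply_moves", "arguments": {"commands": [{"grip": 0.8,"slide": [-0.03,0.002,-0.05],"roll": 0},{"grip": 0.8,"slide": [-0.08,0.005,-0.085],"roll": 0},{"grip": 0.8,"slide": [-0.14,0.009,-0.1],"roll": 1},{"grip": 0.8,"slide": [-0.2,0.013,-0.11],"roll": 2},{"grip": 0.8,"slide": [-0.26,0.017,-0.112],"roll": 2}]}}

```text
time_s: 5.22
tcp_pos: [0.5173, -0.186, 0.2982]
eef_rot: [180.0, 0.0, -90.2]
contact_force: [1.1, 1.3, -0.0]
gripper_width: 0.0277
```

Request:
{"name": "apply_moves", "arguments": {"commands": [{"grip": 0.8,"slide": [-0.06,0.004,0],"roll": 0},{"grip": 0.8,"slide": [-0.12,0.008,0],"roll": 0},{"grip": 0.8,"slide": [-0.18,0.012,0],"roll": 0},{"grip": 0.8,"slide": [-0.24,0.016,0],"roll": 0},{"grip": 0.8,"slide": [-0.3,0.02,0],"roll": 0}]}}

```text
time_s: 5.85
tcp_pos: [0.4975, 0.114, 0.2977]
eef_rot: [179.9, -0.0, -90.1]
contact_force: [1.5, -0.3, -0.9]
gripper_width: 0.0279
```

Request:
{"name": "apply_moves", "arguments": {"commands": [{"grip": 0.8,"slide": [-0.06,0.004,0],"roll": 0},{"grip": 0.8,"slide": [-0.12,0.008,0],"roll": 0},{"grip": 0.8,"slide": [-0.18,0.012,0],"roll": 0},{"grip": 0.8,"slide": [-0.23,0.016,0],"roll": 0},{"grip": 0.8,"slide": [-0.23,0.016,0],"roll": 0}]}}

```text
time_s: 6.48
tcp_pos: [0.4819, 0.345, 0.2961]
eef_rot: [179.9, -0.1, -89.9]
contact_force: [-0.5, -1.1, -1.2]
gripper_width: 0.0279
```

Request:
{"name": "apply_moves", "arguments": {"commands": [{"grip": 0.8,"slide": [0,0,0],"roll": 0},{"grip": 0.8,"slide": [0,0,0],"roll": 0}]}}

```text
time_s: 6.72
tcp_pos: [0.4831, 0.3413, 0.2984]
eef_rot: [180.0, -0.0, -90.2]
contact_force: [0.1, -0.1, -0.2]
gripper_width: 0.0278
```

Run:
```python
from h import *
look("","w4")
c=get_calibration("wrist")
for n in ["rim","glued_red","glued_pale","glued_dark","caul"]:
    for b in boxes_of(n,"wrist")[:2]: print(n,round(b['score'],2),toworld(b['position'],c).round(4))
go(.465,.35,.30,-90)
```

```text
rim 0.69 [0.4715 0.2495 0.0444]
glued_red 0.81 [0.4043 0.2456 0.0716]
glued_pale 0.98 [0.4433 0.197  0.0722]
glued_dark 0.77 [0.5068 0.2024 0.074 ]
caul 0.95 [0.5482 0.4291 0.0238]
tcp [0.4832 0.3418 0.2988] yaw -90.2 slide [-0.0081  0.0182 -0.0012] roll -0.2 rows 0.3 j6 -54.3 t 7.025
```

View pics/w4.png

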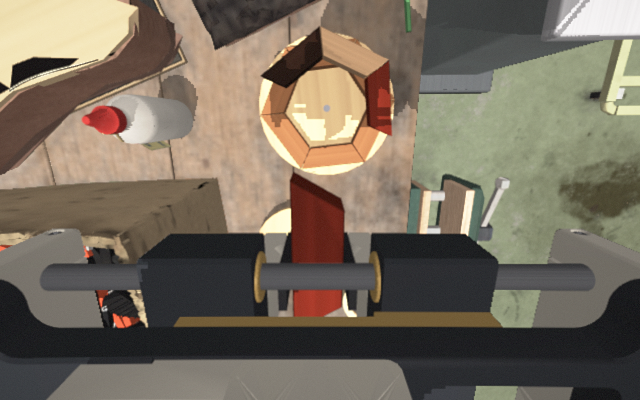

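The rim is centred at about (327,105). Glued pale is at the top (350,52), dark at the upper left (295,57) and red on the right (378,98). The empty places are on the left and at the bottom. Next I'll fit the rim pose.

```bash
cat >> h.py <<'E'
def fitrim(pic,cam="wrist",cut=True,masks=None):
    f=np.load(pic+".npz");c={k:f[k] for k in("mtx","distortion","R","t")}
    names=["glued_red","glued_pale","glued_dark"]; offs=[180,240,300]
    if masks is None: masks=[cut_out(n,cam)[0]['mask'] for n in names]
    S=4
    ms=[]
    for n,m,o in zip(names,masks,offs):
        P,_=pts(m,f['d'],c); q=np.median(P,0)
        print(n,m.sum(),[float(v) for v in fitseg(m,c,q[0],q[1],np.radians(o-15),.044)])
        ms.append(cv2.resize(m.astype(np.uint8)*255,None,fx=S,fy=S)>127)
    def cost(p,each=False):
        r=[]
        for m,o in zip(ms,offs):
            a=p[2]+np.radians(o); 
            P=w2p(prism(p[0]/100+.066*np.cos(a),p[1]/100+.066*np.sin(a),a,.044),c)
            H=cv2.convexHull(((P+.5)*S-.5).astype(np.float32)); im=np.zeros(m.shape,np.uint8)
            cv2.fillConvexPoly(im,np.round(H*16).astype(np.int32),1,shift=4); im=im>0
            r.append(1-(im&m).sum()/(im|m).sum())
        return r if each else np.mean(r)
    b=None
    for a in np.radians([-25,-10,5,20]):
        r=minimize(cost,[46.5,24.7,a],method='Nelder-Mead',options=dict(initial_simplex=[[46.5,24.7,a],[47.5,24.7,a],[46.5,25.7,a],[46.5,24.7,a+.2]],xatol=1e-3,fatol=1e-4))
        if b is None or r.fun<b.fun:b=r
    print("rim",b.x[:2]/100,np.degrees(b.x[2]),np.round(cost(b.x,True),3)); return b.x[0]/100,b.x[1]/100,np.degrees(b.x[2]),c
E
python3 - <<'E'
from h import *
cx,cy,a,c=fitrim("w4")
f=np.load("w4.npz");S=5;z=cv2.resize(f['p'][20:180,250:405,::-1],None,fx=S,fy=S,interpolation=cv2.INTER_CUBIC)[:,:]
for k in range(6):
    b=np.radians(a+60*k); u=w2p(prism(cx+.066*np.cos(b),cy+.066*np.sin(b),b,.044),c)
    for i in (0,4): cv2.polylines(z,[np.round((u[i:i+4]-[250,20]+.5)*S).astype(int)],True,(0,255,0) if k<3 else (255,0,0),1)
cv2.imwrite("pics/rimfit.png",cv2.resize(z,(580,600)))
# plate & course check via depth: points near z=.018
P,uv=pts(np.ones((400,640),bool),f['d'],c)
k=(np.hypot(P[:,0]-cx,P[:,1]-cy)<.13)&(P[:,2]<.08)
h,e=np.histogram(P[k,2],bins=np.arange(-.006,.08,.002)); print(dict(zip((e[:-1]*1000).round().astype(int),h)))
E
```

```text
glued_red 1505 [0.4039, 0.2467, 186.7, 0.955]
glued_pale 1755 [0.4429, 0.1948, 246.3, 0.958]
glued_dark 1619 [0.5091, 0.2018, 305.5, 0.947]
rim [0.4697204  0.25466135] 6.323540649033643 [0.053 0.051 0.059]
{np.int64(-6): np.int64(6), np.int64(-4): np.int64(71), np.int64(-2): np.int64(3938), np.int64(0): np.int64(5016), np.int64(2): np.int64(174), np.int64(4): np.int64(0), np.int64(6): np.int64(0), np.int64(8): np.int64(0), np.int64(10): np.int64(0), np.int64(12): np.int64(0), np.int64(14): np.int64(42), np.int64(16): np.int64(2767), np.int64(18): np.int64(3241), np.int64(20): np.int64(120), np.int64(22): np.int64(38), np.int64(24): np.int64(39), np.int64(26): np.int64(38), np.int64(28): np.int64(31), np.int64(30): np.int64(52), np.int64(32): np.int64(48), np.int64(34): np.int64(89), np.int64(36): np.int64(120), np.int64(38): np.int64(92), np.int64(40): np.int64(86), np.int64(42): np.int64(1731), np.int64(44): np.int64(1868), np.int64(46): np.int64(72), np.int64(48): np.int64(52), np.int64(50): np.int64(35), np.int64(52): np.int64(40), np.int64(54): np.int64(36), np.int64(56): np.int64(37), np.int64(58): np.int64(48), np.int64(60): np.int64(44), np.int64(62): np.int64(34), np.int64(64): np.int64(44), np.int64(66): np.int64(77), np.int64(68): np.int64(2021), np.int64(70): np.int64(2390), np.int64(72): np.int64(49), np.int64(74): np.int64(0), np.int64(76): np.int64(0)}
```

View pics/rimfit.png

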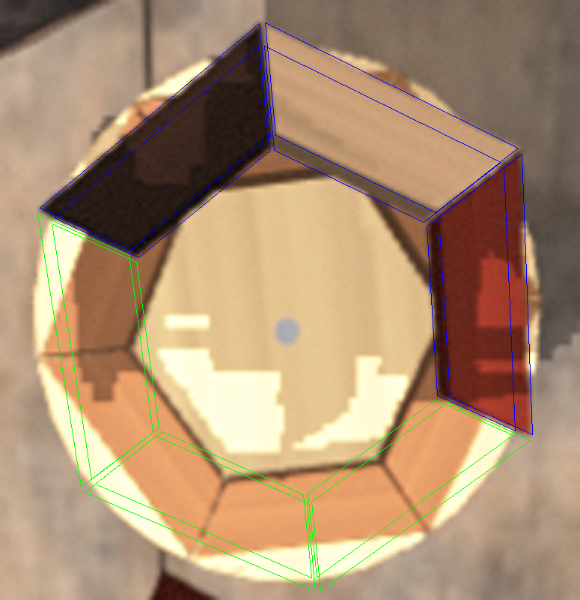

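```bash
cat >> h.py <<'E'
RIM=(.4697,.2547,6.3)
def place(k,out,z,off=0.,yawflip=0):
    "slot k*60 deg; TCP target; off = tool x of segment centre"
    b=np.radians(RIM[2]+60*k); yaw=RIM[2]+60*k-90
    r=.066+out; t=np.array([np.cos(np.radians(yaw)),np.sin(np.radians(yaw))])
    q=np.array([RIM[0]+r*np.cos(b),RIM[1]+r*np.sin(b)])-off*t
    print("target",q.round(4),z,round(yaw,1)); go(q[0],q[1],z,yaw)
E
python3 - <<'E'
from h import *
place(0,.008,.12,-.0005)
E
```

```text
target [0.5433 0.2623] 0.12 -83.7
tcp [0.4831 0.3422 0.2987] yaw -90.1 slide [ 0.0797 -0.0604  0.1787] roll -6.4 rows 3.3 j6 -54.3 t 7.175
```

Request:
{"name": "apply_moves", "arguments": {"commands": [{"grip": 0.8,"slide": [0.04,-0.03,0.03],"roll": -3},{"grip": 0.8,"slide": [0.08,-0.06,0.06],"roll": -6.4},{"grip": 0.8,"slide": [0.08,-0.06,0.11],"roll": -6.4},{"grip": 0.8,"slide": [0.08,-0.06,0.16],"roll": -6.4},{"grip": 0.8,"slide": [0.08,-0.06,0.178],"roll": -6.4}]}}

```text
time_s: 7.8
tcp_pos: [0.5415, 0.2607, 0.1171]
eef_rot: [179.8, -0.1, -83.8]
contact_force: [-0.1, 0.7, -0.3]
gripper_width: 0.0276
```

Request:
{"name": "apply_moves", "arguments": {"commands": [{"grip": 0.8,"slide": [0,0,0],"roll": 0}]}}

```text
time_s: 7.92
tcp_pos: [0.5422, 0.2615, 0.119]
eef_rot: [179.8, -0.1, -83.7]
contact_force: [0.9, 0.0, 0.3]
gripper_width: 0.0278
```

Run:
```python
from h import *
look("","w5")
place(0,.007,.055,-.0005)
```

```text
target [0.5423 0.2622] 0.055 -83.7
tcp [0.543  0.2622 0.1205] yaw -83.7 slide [-0.0002  0.0007  0.0655] roll -0.0 rows 1.0 j6 -38.0 t 7.975
```

View pics/w5.png

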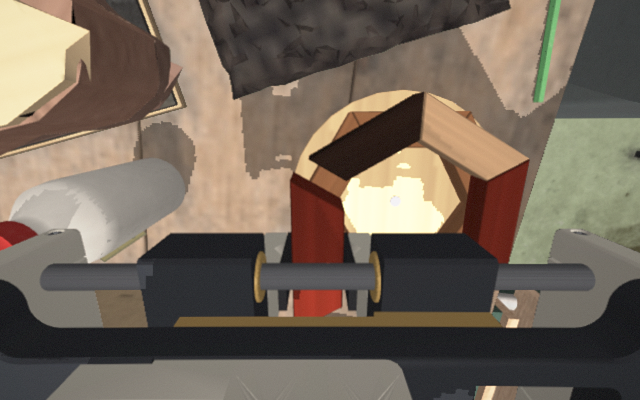

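Request:
{"name": "apply_moves", "arguments": {"commands": [{"grip": 0.8,"slide": [0,0,0.03],"roll": 0},{"grip": 0.8,"slide": [0,0,0.05],"roll": 0},{"grip": 0.8,"slide": [0,0,0.065],"roll": 0},{"grip": 0.8,"slide": [0,0,0.065],"roll": 0},{"grip": 0.8,"slide": [0,0,0.065],"roll": 0}]}}

```text
time_s: 8.6
tcp_pos: [0.5436, 0.2628, 0.0567]
eef_rot: [-179.9, 0.0, -83.7]
contact_force: [1.2, -0.0, -0.4]
gripper_width: 0.0279
```

Run:
```python
from h import *
look("","w6")
place(0,.0,.0525,-.0005); print(get_state()['contact_force'])
```

```text
target [0.5354 0.2614] 0.0525 -83.7
tcp [0.5436 0.2628 0.0567] yaw -83.7 slide [0.0004 0.0083 0.0042] roll -0.0 rows 0.1 j6 -38.0 t 8.65
[-0.12416324  0.14913515 -0.25877276]
```

View pics/w6.png

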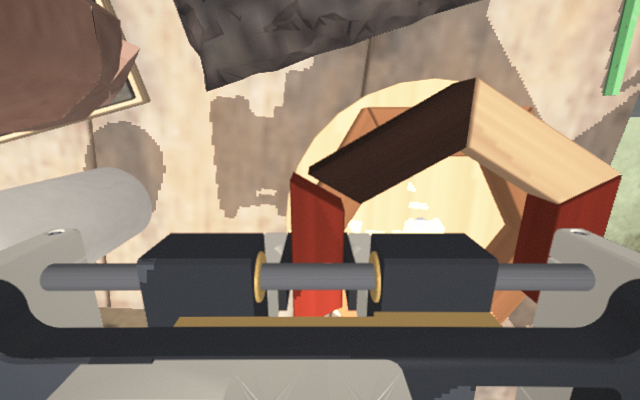

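Run:
```python
from h import *
f=np.load("w6.npz");z=cv2.resize(f['p'][150:240,280:380,::-1],None,fx=6,fy=6,interpolation=cv2.INTER_CUBIC);cv2.imwrite("pics/w6z.png",z)
```

```text
(no output)
```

View pics/w6z.png

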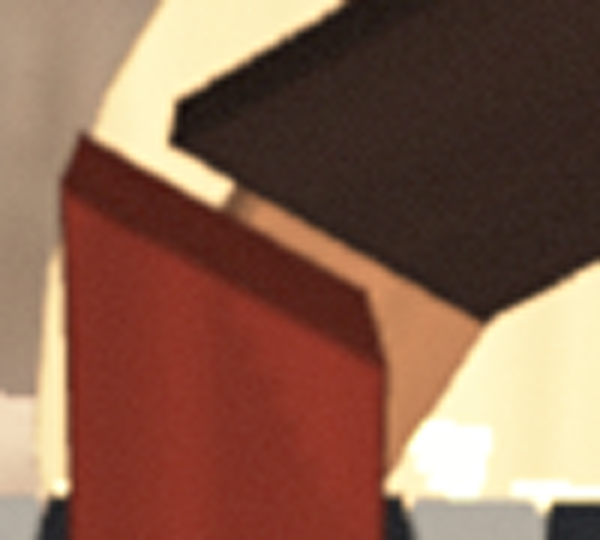

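Run:
```python
from h import *
print(toolpix([[290.3,180.3],[343.9,210]],-.0182).round(4)); print(toolpix([[308.3,173.8],[361.2,203.7]],-.0133).round(4))
```

```text
[[ 0.0443 -0.0137 -0.0182]
 [ 0.0288  0.0133 -0.0182]]
[[ 0.0467 -0.0049 -0.0133]
 [ 0.0307  0.0228 -0.0133]]
```

Request:
{"name": "apply_moves", "arguments": {"commands": [{"grip": 0.8,"slide": [0.0005,0.004,0.0],"roll": 0},{"grip": 0.8,"slide": [0.0005,0.0083,0.002],"roll": 0},{"grip": 0.8,"slide": [0.0005,0.0083,0.004],"roll": 0},{"grip": 0.8,"slide": [0.0005,0.0083,0.005],"roll": 0},{"grip": 0.8,"slide": [0.0005,0.0083,0.0055],"roll": 0}]}}

```text
time_s: 9.28
tcp_pos: [0.5343, 0.2608, 0.0518]
eef_rot: [180.0, -0.0, -83.7]
contact_force: [-10.4, -1.9, 21.0]
gripper_width: 0.0275
```

Run:
```python
from h import *
place(0,.0,.052,-.0005); print(get_state()['contact_force'])
```

```text
target [0.5354 0.2614] 0.052 -83.7
tcp [0.5343 0.2608 0.0518] yaw -83.7 slide [-0.0006 -0.0011 -0.0002] roll 0.0 rows 0.0 j6 -38.5 t 9.275
[-10.39212074  -1.86671298  21.03908662]
```

Request:
{"name": "apply_moves", "arguments": {"commands": [{"grip": 0.8,"slide": [0,0,-0.001],"roll": 0},{"grip": 0.8,"slide": [0,0,-0.001],"roll": 0}]}}

```text
time_s: 9.52
tcp_pos: [0.5347, 0.2609, 0.0519]
eef_rot: [-180.0, 0.0, -83.7]
contact_force: [-4.6, -0.5, 9.5]
gripper_width: 0.0278
```

Run:
```python
from h import *
place(0,.0,.052,-.0005); print(get_state()['contact_force'])
```

```text
target [0.5354 0.2614] 0.052 -83.7
tcp [0.5347 0.2609 0.0519] yaw -83.7 slide [-0.0005 -0.0008 -0.0001] roll 0.0 rows 0.0 j6 -38.5 t 9.525
[-4.58064293 -0.46909215  9.51173233]
```

Request:
{"name": "apply_moves", "arguments": {"commands": [{"grip": 0.8,"slide": [-0.0004,-0.0008,-0.0006],"roll": 0},{"grip": 0.8,"slide": [-0.0004,-0.0008,-0.0006],"roll": 0},{"grip": 0.5,"slide": [-0.0004,-0.0008,-0.0006],"roll": 0},{"grip": 0.5,"slide": [-0.0004,-0.0008,-0.0006],"roll": 0},{"grip": 0.5,"slide": [-0.0004,-0.0008,-0.0006],"roll": 0}]}}

```text
time_s: 10.15
tcp_pos: [0.5354, 0.2612, 0.0514]
eef_rot: [180.0, -0.0, -83.7]
contact_force: [-0.6, -0.1, 1.0]
gripper_width: 0.0434
```

Request:
{"name": "apply_moves", "arguments": {"commands": [{"grip": 0.5,"slide": [0,0,-0.03],"roll": 0},{"grip": 0.5,"slide": [0,0,-0.09],"roll": 0},{"grip": 0.5,"slide": [-0.05,0.02,-0.15],"roll": 0},{"grip": 0.5,"slide": [-0.1,0.03,-0.2],"roll": 3},{"grip": 0.5,"slide": [-0.1,0.05,-0.22],"roll": 6}]}}

```text
time_s: 10.78
tcp_pos: [0.4745, 0.357, 0.2731]
eef_rot: [-180.0, 0.0, -89.8]
contact_force: [0.1, 0.7, -0.6]
gripper_width: 0.044
```

Request:
{"name": "apply_moves", "arguments": {"commands": [{"grip": 0.5,"slide": [0,0,0],"roll": 0}]}}

```text
time_s: 10.9
tcp_pos: [0.4746, 0.3576, 0.2755]
eef_rot: [-179.8, 0.3, -89.6]
contact_force: [-0.5, -0.0, -0.3]
gripper_width: 0.0436
```

Run:
```python
from h import *
p,d,c,o=look("","w7",["loose_red"],z0=.044,a0=6)
fitrim("w7")
for b in boxes_of("caul","wrist"): print(b['score'],toworld(b['position'],c))
go(.42,-.28,.20,-75)
```

```text
loose_red 0.66 1717 z [0.0589 0.0699 0.0714] fit [0.5357, 0.2621, 6.9, 0.961]
glued_red 1782 [0.404, 0.2475, 187.3, 0.944]
glued_pale 2145 [0.4436, 0.194, 245.8, 0.961]
glued_dark 2119 [0.5083, 0.2013, 306.6, 0.965]
rim [0.4694984  0.25453166] 6.377930763600201 [0.059 0.042 0.04 ]
0.84 [0.50241716 0.44592633 0.02445147]
tcp [0.4749 0.3544 0.2703] yaw -89.8 slide [0.634  0.0574 0.0715] roll -14.8 rows 10.3 j6 -55.4 t 11.2
```

View pics/w7.png

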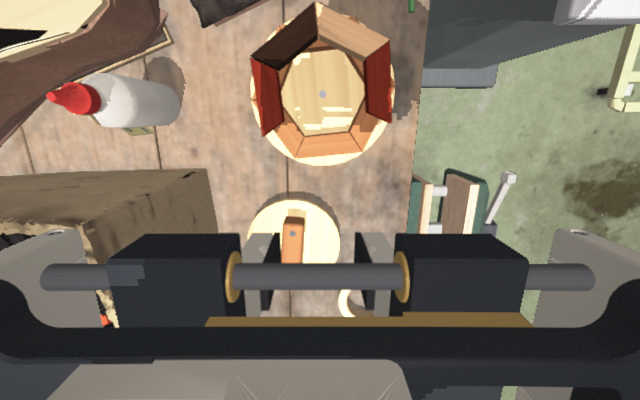

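Red is placed within 0.5 mm of nominal. Next is dark.

Request:
{"name": "apply_moves", "arguments": {"commands": [{"grip": 0.6,"slide": [0.05,0.007,0],"roll": 0},{"grip": 0.6,"slide": [0.11,0.015,0],"roll": -2},{"grip": 0.6,"slide": [0.17,0.025,0],"roll": -4},{"grip": 0.6,"slide": [0.23,0.035,0],"roll": -6},{"grip": 0.6,"slide": [0.29,0.043,0],"roll": -8}]}}

```text
time_s: 11.82
tcp_pos: [0.4324, 0.0627, 0.2712]
eef_rot: [180.0, -0.0, -81.7]
contact_force: [1.0, -0.4, 1.1]
gripper_width: 0.0348
```

Run:
```python
from h import *
go(.375,-.29,.20,-74.3)
```

```text
tcp [0.4324 0.0627 0.2712] yaw -81.7 slide [0.3406 0.1079 0.0714] roll -7.4 rows 5.8 j6 -26.0 t 11.825
```

Request:
{"name": "apply_moves", "arguments": {"commands": [{"grip": 0.6,"slide": [0.06,0.0,0],"roll": -2},{"grip": 0.6,"slide": [0.12,0.015,0],"roll": -4},{"grip": 0.6,"slide": [0.18,0.035,0.01],"roll": -6},{"grip": 0.6,"slide": [0.235,0.06,0.02],"roll": -7.4},{"grip": 0.6,"slide": [0.285,0.085,0.045],"roll": -7.4}]}}

```text
time_s: 12.45
tcp_pos: [0.3896, -0.2318, 0.2266]
eef_rot: [-179.9, -0.1, -74.4]
contact_force: [2.3, -0.1, -0.4]
gripper_width: 0.0352
```

Request:
{"name": "apply_moves", "arguments": {"commands": [{"grip": 0.6,"slide": [0.045,0.02,0.025],"roll": 0},{"grip": 0.6,"slide": [0.045,0.02,0.025],"roll": 0},{"grip": 0.6,"slide": [0.045,0.02,0.025],"roll": 0}]}}

```text
time_s: 12.82
tcp_pos: [0.3826, -0.2784, 0.2012]
eef_rot: [179.9, 0.0, -74.4]
contact_force: [-0.1, -0.4, 0.5]
gripper_width: 0.0351
```

Run:
```python
from h import *
p,d,c,o=look("","w8",["loose_dark","loose_pale"])
x,y,a,_=o["loose_dark"]
profile(x,y,a,d,c)
go(x,y,.1,a-90)
```

```text
loose_dark 0.84 1903 z [0.0243 0.026  0.0273] fit [0.395, -0.3789, 15.4, 0.956]
loose_pale 0.84 1461 z [0.0204 0.0261 0.0274] fit [0.3816, -0.2644, -7.6, 0.941]
-42 [26, 1, 1, 0, 1, 0, 1, 2, 0, 1, 1]
-38 [27, 0, 1, 1, 1, 2, 0, 0, 0, 0, 1]
-34 [27, 12, 13, 12, 12, 14, 13, 13, 13, 13, 14]
-30 [26, 12, 13, 12, 13, 13, 13, 13, 12, 13, 13]
-26 [26, 12, 13, 12, 13, 13, 12, 13, 12, 13, 13]
-22 [27, 12, 13, 12, 13, 13, 12, 13, 12, 11, 12]
-18 [26, 11, 1, 1, 1, 0, 1, 2, 0, 0, 17]
-14 [27, 1, 1, 1, 1, 1, 1, 1, 19, 18, 18]
-10 [26, 2, 1, 1, 1, 1, 1, 1, 19, 18, 18]
-6 [27, 1, 0, 1, 1, 1, 0, 0, 18, 19, 18]
-2 [26, 1, 0, 0, 1, 0, 1, 0, 16, 17, 18]
2 [26, 1, 1, 1, 1, 1, 1, 1, 1, 7, 7]
6 [26, 1, 1, 7, 9, 8, 8, 8, 7, 24, 27]
10 [26, 0, 1, 1, 8, 14, 26, 28, 27, 26, 26]
14 [26, 14, 15, 16, 15, 15, 25, 26, 26, 15, 15]
18 [26, 15, 15, 16, 15, 15, 14, 15, 14, 14, 13]
22 [25, 14, 15, 13, 14, 13, 0, 0, 1, 1, 1]
26 [26, 1, 2, 1, 1, 1, 1, 10, 10, 10, 10]
30 [26, 0, 0, 1, 1, 1, 0, 10, 10, 10, 10]
34 [26, 1, 0, 2, 0, 0, 1, 9, 10, 9, 10]
38 [27, 2, 0, 1, 0, 0, 1, 0, 1, 1, 1]
42 [26, 1, 1, 1, 1, 0, 29, 30, 30, 31, 29]
tcp [ 0.3837 -0.2774  0.2022] yaw -74.2 slide [0.1007 0.0168 0.1022] roll 0.4 rows 2.3 j6 27.7 t 12.975
```

View pics/w8.png

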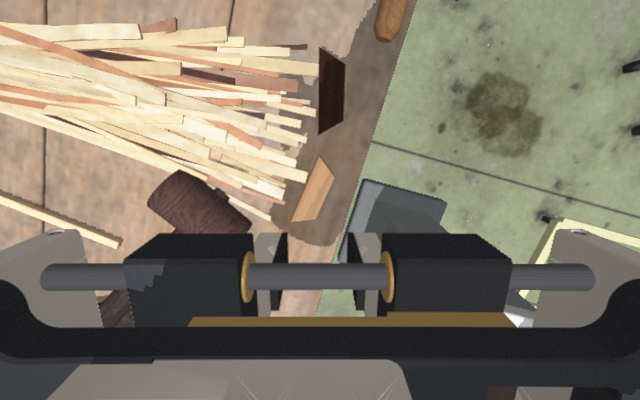

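Run:
```python
from h import *
go(.3958,-.3837,.05,-74.6)
```

```text
tcp [ 0.3837 -0.2774  0.2022] yaw -74.2 slide [0.1055 0.0173 0.1522] roll 0.4 rows 3.0 j6 27.7 t 12.975
```

Request:
{"name": "apply_moves", "arguments": {"commands": [{"grip": 0.64,"slide": [0.05,0.008,0.02],"roll": 0.4},{"grip": 0.64,"slide": [0.1055,0.0173,0.04],"roll": 0.4},{"grip": 0.64,"slide": [0.1055,0.0173,0.09],"roll": 0.4},{"grip": 0.64,"slide": [0.1055,0.0173,0.14],"roll": 0.4},{"grip": 0.64,"slide": [0.1055,0.0173,0.152],"roll": 0.4}]}}

```text
time_s: 13.6
tcp_pos: [0.3939, -0.3826, 0.0474]
eef_rot: [179.8, 0.2, -74.7]
contact_force: [-0.3, -0.3, 0.5]
gripper_width: 0.0316
```

Request:
{"name": "apply_moves", "arguments": {"commands": [{"grip": 0.64,"slide": [0,0,0],"roll": 0},{"grip": 0.64,"slide": [0,0,0],"roll": 0}]}}

```text
time_s: 13.85
tcp_pos: [0.3967, -0.3846, 0.0519]
eef_rot: [-179.9, -0.1, -74.6]
contact_force: [-0.4, 0.1, -0.1]
gripper_width: 0.0314
```

Run:
```python
from h import *
go(.3958,-.3837,.009,-74.6)
```

```text
tcp [ 0.3967 -0.3846  0.0519] yaw -74.6 slide [-0.0012  0.0007  0.0429] roll -0.0 rows 0.7 j6 39.1 t 13.85
```

Request:
{"name": "apply_moves", "arguments": {"commands": [{"grip": 0.64,"slide": [-0.0005,0.0005,0.008],"roll": 0},{"grip": 0.64,"slide": [-0.0005,0.0005,0.018],"roll": 0},{"grip": 0.64,"slide": [-0.0005,0.0005,0.028],"roll": 0},{"grip": 0.64,"slide": [-0.0005,0.0005,0.038],"roll": 0},{"grip": 0.64,"slide": [-0.0005,0.0005,0.042],"roll": 0}]}}

```text
time_s: 14.48
tcp_pos: [0.3938, -0.3837, 0.0066]
eef_rot: [179.9, 0.1, -74.7]
contact_force: [-0.3, -0.3, 0.7]
gripper_width: 0.0317
```

Request:
{"name": "apply_moves", "arguments": {"commands": [{"grip": 0.64,"slide": [0,0,0],"roll": 0},{"grip": 0.85,"slide": [0,0,0],"roll": 0},{"grip": 0.85,"slide": [0,0,0],"roll": 0},{"grip": 0.85,"slide": [0,0,-0.02],"roll": 0},{"grip": 0.85,"slide": [0,0,-0.07],"roll": 0}]}}

```text
time_s: 15.1
tcp_pos: [0.3926, -0.383, 0.0765]
eef_rot: [179.8, 0.2, -74.7]
contact_force: [0.8, -1.4, 0.5]
gripper_width: 0.0277
```

Request:
{"name": "apply_moves", "arguments": {"commands": [{"grip": 0.85,"slide": [-0.03,0,-0.05],"roll": 0},{"grip": 0.85,"slide": [-0.03,0,-0.1],"roll": 0},{"grip": 0.85,"slide": [-0.03,0,-0.12],"roll": 0}]}}

```text
time_s: 15.48
tcp_pos: [0.3875, -0.3553, 0.2016]
eef_rot: [-179.8, -0.2, -74.7]
contact_force: [0.3, 0.1, -0.6]
gripper_width: 0.0275
```

Run:
```python
from h import *
look("","w9")
f=np.load("w9.npz");z=cv2.resize(f['p'][150:260,270:370,::-1],None,fx=5,fy=5,interpolation=cv2.INTER_CUBIC)
cv2.imwrite("pics/w9z.png",np.clip(z.astype(float)*2,0,255))
d=f['d'];print([(u,v,d[v,u]) for u in(300,315,330) for v in(195,210,225,235)])
go(.45,.0,.28,0)
```

```text
[(300, 195, np.float32(0.14619568)), (300, 210, np.float32(0.14672273)), (300, 225, np.float32(0.14945695)), (300, 235, np.float32(0.15122496)), (315, 195, np.float32(0.16081025)), (315, 210, np.float32(0.14648628)), (315, 225, np.float32(0.14971434)), (315, 235, np.float32(0.15087622)), (330, 195, np.float32(0.37192774)), (330, 210, np.float32(0.14834253)), (330, 225, np.float32(0.14901383)), (330, 235, np.float32(0.1501035))]
tcp [ 0.388  -0.3558  0.203 ] yaw -74.7 slide [-0.3264 -0.1542 -0.0779] roll -74.7 rows 7.0 j6 36.4 t 15.525[ WARN:0@1.461] global loadsave.cpp:1063 imwrite_ Unsupported depth image for selected encoder is fallbacked to CV_8U.
```

View pics/w9z.png

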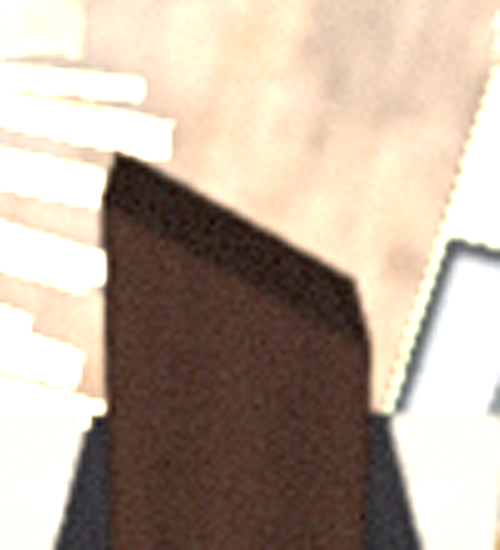

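Run:
```python
from h import *
print(toolpix([[290.8,189.6],[344,218]],-.0185).round(4))
go(.45,.02,.28,20)
```

```text
[[ 0.0397 -0.0135 -0.0185]
 [ 0.0246  0.0134 -0.0185]]
tcp [ 0.388  -0.3558  0.203 ] yaw -74.7 slide [-0.3457 -0.1595 -0.078 ] roll -94.7 rows 8.8 j6 36.4 t 15.525
```

Request:
{"name": "apply_moves", "arguments": {"commands": [{"grip": 0.85,"slide": [-0.03,-0.015,-0.04],"roll": -10},{"grip": 0.85,"slide": [-0.08,-0.04,-0.07],"roll": -20},{"grip": 0.85,"slide": [-0.13,-0.07,-0.078],"roll": -30},{"grip": 0.85,"slide": [-0.18,-0.1,-0.078],"roll": -40},{"grip": 0.85,"slide": [-0.23,-0.125,-0.078],"roll": -50}]}}

```text
time_s: 16.15
tcp_pos: [0.4464, -0.0982, 0.2756]
eef_rot: [-180.0, -0.0, -24.4]
contact_force: [1.5, 0.7, -0.5]
gripper_width: 0.0276
```

Run:
```python
from h import *
go(.45,.20,.28,36.3)
```

```text
tcp [ 0.4464 -0.0982  0.2756] yaw -24.4 slide [-0.1199 -0.2731 -0.0043] roll -60.7 rows 5.7 j6 53.2 t 16.15
```

Request:
{"name": "apply_moves", "arguments": {"commands": [{"grip": 0.85,"slide": [-0.022,-0.05,-0.004],"roll": -10},{"grip": 0.85,"slide": [-0.044,-0.1,-0.004],"roll": -20},{"grip": 0.85,"slide": [-0.066,-0.15,-0.004],"roll": -30},{"grip": 0.85,"slide": [-0.09,-0.2,-0.004],"roll": -40},{"grip": 0.85,"slide": [-0.11,-0.25,-0.004],"roll": -50}]}}

```text
time_s: 16.77
tcp_pos: [0.4503, 0.1747, 0.2796]
eef_rot: [-180.0, -0.0, 25.6]
contact_force: [1.8, -0.2, -0.1]
gripper_width: 0.0278
```

Run:
```python
from h import *
place(2,.008,.15,-.0048)
```

```text
target [0.4298 0.3172] 0.15 36.3
tcp [0.4503 0.1747 0.2796] yaw 25.6 slide [ 0.043  -0.1373  0.1297] roll -10.7 rows 3.1 j6 71.0 t 16.775
```

Request:
{"name": "apply_moves", "arguments": {"commands": [{"grip": 0.85,"slide": [0.02,-0.05,0.02],"roll": -5},{"grip": 0.85,"slide": [0.035,-0.1,0.06],"roll": -10.7},{"grip": 0.85,"slide": [0.043,-0.137,0.1],"roll": -10.7},{"grip": 0.85,"slide": [0.043,-0.137,0.13],"roll": -10.7},{"grip": 0.85,"slide": [0.043,-0.137,0.13],"roll": -10.7}]}}

```text
time_s: 17.4
tcp_pos: [0.4299, 0.314, 0.1471]
eef_rot: [179.9, 0.3, 36.0]
contact_force: [-0.5, 0.1, 0.3]
gripper_width: 0.0276
```

Request:
{"name": "apply_moves", "arguments": {"commands": [{"grip": 0.85,"slide": [0,0,0.03],"roll": 0},{"grip": 0.85,"slide": [0,0,0.03],"roll": 0},{"grip": 0.85,"slide": [0,0,0.03],"roll": 0}]}}

```text
time_s: 17.77
tcp_pos: [0.4322, 0.3155, 0.1215]
eef_rot: [-180.0, -0.1, 36.0]
contact_force: [0.6, -0.6, -0.2]
gripper_width: 0.0284
```

Run:
```python
from h import *
look("","w10")
place(2,.008,.056,-.0048)
```

```text
target [0.4298 0.3172] 0.056 36.3
tcp [0.4322 0.3157 0.1215] yaw 36.0 slide [-0.0013 -0.0026  0.0655] roll -0.3 rows 1.0 j6 68.8 t 17.825
```

View pics/w10.png

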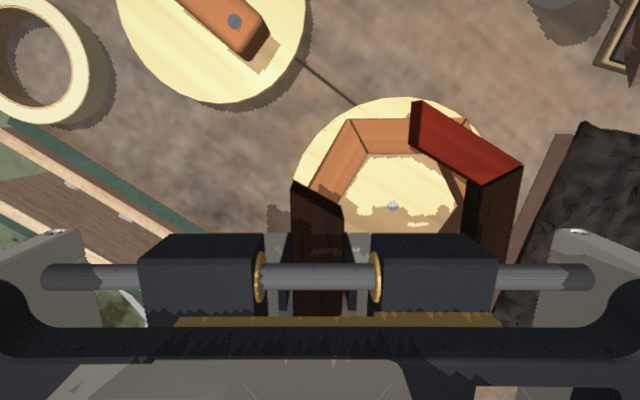

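Run:
```python
from h import *
f=np.load("w10.npz");c={k:f[k] for k in("mtx","distortion","R","t")};d=f['d']
for r in cut_out("loose_red","wrist")+cut_out("glued_red","wrist"):
    m=r['mask'];P,_=pts(m,d,c); q=np.median(P,0); print(r['score'],m.sum(),q.round(3),[float(v) for v in fitseg(m,c,q[0],q[1],np.radians(6),.044)])
```

```text
0.8 4644 [0.536 0.268 0.07 ] [0.5358, 0.2617, 6.4, 0.956]
```

Request:
{"name": "apply_moves", "arguments": {"commands": [{"grip": 0.85,"slide": [-0.0013,-0.0026,0.025],"roll": -0.3},{"grip": 0.85,"slide": [-0.0013,-0.0026,0.045],"roll": -0.3},{"grip": 0.85,"slide": [-0.0013,-0.0026,0.06],"roll": -0.3},{"grip": 0.85,"slide": [-0.0013,-0.0026,0.064],"roll": -0.3},{"grip": 0.85,"slide": [-0.0013,-0.0026,0.064],"roll": -0.3}]}}

```text
time_s: 18.55
tcp_pos: [0.429, 0.3167, 0.0559]
eef_rot: [180.0, -0.0, 36.3]
contact_force: [0.3, 0.3, -0.7]
gripper_width: 0.0278
```

Run:
```python
from h import *
print(get_state()['contact_force'])
place(2,.0,.053,-.0048)
```

```text
[ 0.29432518  0.25060932 -0.73295242]
target [0.4345 0.3107] 0.053 36.3
tcp [0.429  0.3167 0.0559] yaw 36.3 slide [0.0009 0.0081 0.0029] roll -0.0 rows 0.1 j6 68.8 t 18.55
```

Request:
{"name": "apply_moves", "arguments": {"commands": [{"grip": 0.85,"slide": [0.0009,0.003,0],"roll": 0},{"grip": 0.85,"slide": [0.0009,0.006,0],"roll": 0},{"grip": 0.85,"slide": [0.0009,0.0081,0.001],"roll": 0},{"grip": 0.85,"slide": [0.0009,0.0081,0.002],"roll": 0},{"grip": 0.85,"slide": [0.0009,0.0081,0.003],"roll": 0}]}}

```text
time_s: 19.18
tcp_pos: [0.4343, 0.3105, 0.0526]
eef_rot: [180.0, 0.0, 36.3]
contact_force: [-0.3, 0.1, 0.6]
gripper_width: 0.0276
```

Run:
```python
from h import *
print(get_state()['contact_force'])
place(2,.0,.0515,-.0048)
```

```text
[-0.31412618  0.08318894  0.58353007]
target [0.4345 0.3107] 0.0515 36.3
tcp [0.4343 0.3105 0.0526] yaw 36.3 slide [ 0.0003 -0.0001  0.0011] roll -0.0 rows 0.0 j6 69.7 t 19.175
```

Request:
{"name": "apply_moves", "arguments": {"commands": [{"grip": 0.85,"slide": [0.0003,0,0.0008],"roll": 0},{"grip": 0.85,"slide": [0.0003,0,0.0012],"roll": 0},{"grip": 0.85,"slide": [0.0003,0,0.0012],"roll": 0}]}}

```text
time_s: 19.55
tcp_pos: [0.4345, 0.3108, 0.0517]
eef_rot: [180.0, -0.0, 36.3]
contact_force: [-1.9, -1.1, 4.0]
gripper_width: 0.0275
```

Contact at 4 N, so I'll release, rise and look.

Request:
{"name": "apply_moves", "arguments": {"commands": [{"grip": 0.85,"slide": [0,0,-0.0002],"roll": 0},{"grip": 0.5,"slide": [0,0,-0.0002],"roll": 0},{"grip": 0.5,"slide": [0,0,-0.0002],"roll": 0},{"grip": 0.5,"slide": [0,0,-0.0002],"roll": 0},{"grip": 0.5,"slide": [0,0,-0.04],"roll": 0}]}}

```text
time_s: 20.18
tcp_pos: [0.4332, 0.309, 0.0893]
eef_rot: [179.9, 0.4, 36.3]
contact_force: [-0.1, 0.5, 0.8]
gripper_width: 0.0434
```

Request:
{"name": "apply_moves", "arguments": {"commands": [{"grip": 0.5,"slide": [0,0,-0.06],"roll": 9},{"grip": 0.5,"slide": [-0.03,-0.01,-0.12],"roll": 19},{"grip": 0.5,"slide": [-0.07,-0.03,-0.15],"roll": 29},{"grip": 0.5,"slide": [-0.11,-0.05,-0.17],"roll": 39},{"grip": 0.5,"slide": [-0.13,-0.06,-0.18],"roll": 49}]}}

```text
time_s: 20.8
tcp_pos: [0.2929, 0.2818, 0.273]
eef_rot: [-179.8, -0.0, -13.0]
contact_force: [0.4, 0.9, 0.3]
gripper_width: 0.0439
```

Request:
{"name": "apply_moves", "arguments": {"commands": [{"grip": 0.5,"slide": [0,0,0],"roll": 10},{"grip": 0.5,"slide": [0,0,0],"roll": 10}]}}

```text
time_s: 21.05
tcp_pos: [0.294, 0.2822, 0.2718]
eef_rot: [-179.9, 0.0, -22.6]
contact_force: [0.0, 0.4, -0.1]
gripper_width: 0.0436
```

Run:
```python
from h import *
p,d,c,o=look("","w11",["loose_red"],z0=.044,a0=6)
p,d,c,o=look("","w11",["loose_dark"],z0=.044,a0=126)
go(.40,-.12,.25,-75)
```

```text
loose_red none
loose_dark 0.64 1616 z [0.0687 0.0702 0.0715] fit [0.4308, 0.3087, 126.5, 0.916]
tcp [0.2944 0.2821 0.2711] yaw -22.6 slide [0.2519 0.3306 0.0214] roll 52.4 rows 6.7 j6 -4.4 t 21.25
```

View pics/w11.png

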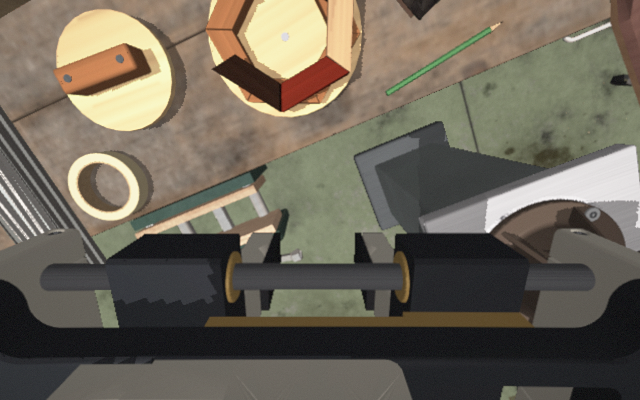

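Run:
```python
from h import *
go(.43,.05,.24,-60)
```

```text
tcp [0.2944 0.2821 0.2711] yaw -22.6 slide [0.2143 0.1622 0.0313] roll 37.4 rows 4.3 j6 -4.4 t 21.25
```

Request:
{"name": "apply_moves", "arguments": {"commands": [{"grip": 0.6,"slide": [0.05,0.02,0.0],"roll": 10},{"grip": 0.6,"slide": [0.1,0.05,0.0],"roll": 20},{"grip": 0.6,"slide": [0.14,0.085,0.0],"roll": 30},{"grip": 0.6,"slide": [0.18,0.125,0.01],"roll": 40},{"grip": 0.6,"slide": [0.214,0.162,0.02],"roll": 50}]}}

```text
time_s: 21.88
tcp_pos: [0.4298, 0.0481, 0.251]
eef_rot: [180.0, -0.0, -73.0]
contact_force: [0.9, 1.1, 0.1]
gripper_width: 0.0353
```

Run:
```python
from h import *
go(.395,-.175,.19,-97.6)
```

```text
tcp [0.4298 0.0481 0.251 ] yaw -73.0 slide [0.2031 0.0986 0.0611] roll 24.6 rows 3.7 j6 -15.7 t 21.875
```

Request:
{"name": "apply_moves", "arguments": {"commands": [{"grip": 0.62,"slide": [0.05,0.012,0.02],"roll": 8},{"grip": 0.62,"slide": [0.1,0.03,0.04],"roll": 16},{"grip": 0.62,"slide": [0.15,0.065,0.061],"roll": 24.6},{"grip": 0.62,"slide": [0.203,0.0986,0.061],"roll": 24.6},{"grip": 0.62,"slide": [0.203,0.0986,0.061],"roll": 24.6}]}}

```text
time_s: 22.5
tcp_pos: [0.3934, -0.1766, 0.1896]
eef_rot: [179.9, -0.0, -97.6]
contact_force: [-0.2, 0.5, 1.0]
gripper_width: 0.0335
```

Request:
{"name": "apply_moves", "arguments": {"commands": [{"grip": 0.62,"slide": [0,0,0],"roll": 0},{"grip": 0.62,"slide": [0,0,0],"roll": 0}]}}

```text
time_s: 22.75
tcp_pos: [0.3958, -0.1723, 0.1905]
eef_rot: [-180.0, 0.0, -97.2]
contact_force: [0.5, -0.0, -0.3]
gripper_width: 0.0333
```

Run:
```python
from h import *
p,d,c,o=look("","w12",["loose_pale"])
x,y,a,_=o["loose_pale"]
profile(x,y,a,d,c)
go(x,y,.05,a-90)
```

```text
loose_pale noneTraceback (most recent call last):
  File "<stdin>", line 3, in <module>
KeyError: 'loose_pale'
```

View pics/w12.png

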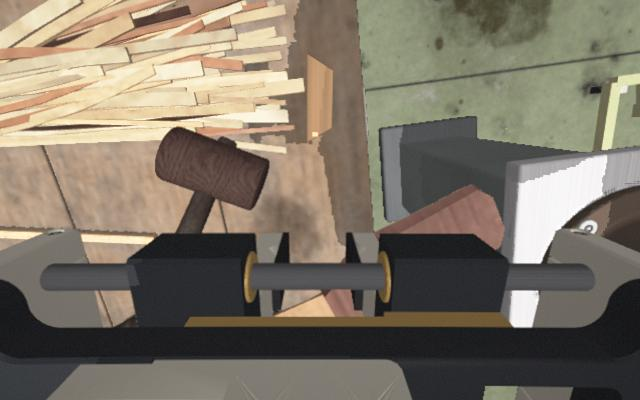

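Run:
```python
from h import *
p,d,c,o=look("","w12",[])
P,uv=pts(np.ones((400,640),bool),d,c)
m=np.zeros((400,640),bool)
r=cut_out("loose_pale","wrist")
if r: m=r[0]['mask']
else:
    k=(abs(P[:,0]-.3816)<.05)&(abs(P[:,1]+.2644)<.06)&(P[:,2]>.006)&(P[:,2]<.029)
    m[uv[k,1],uv[k,0]]=1
    n,l,s,_=cv2.connectedComponentsWithStats(m.astype(np.uint8)); print(s[1:]); 
    q=np.round(w2p([[.3816,-.2644,.026]],c)[0]).astype(int); m=l==l[q[1],q[0]]
print(m.sum(),[float(v) for v in fitseg(m,c,.3816,-.2644,np.radians(-7.6))])
x,y,a=.3816,-.2644,-7.6
profile(x,y,a,d,c)
k=(P[:,0]>.40)&(P[:,0]<.52)&(P[:,1]<-.19)&(P[:,1]>-.32)&(P[:,2]<.12); print("max z around body",P[k,2].max(),P[k][P[k,2]>.05].min(0) if (P[k,2]>.05).any() else '')
```

```text
1922 [0.3817, -0.2634, -7.8, 0.965]
-42 [26, 1, 1, 0, 1, 1, 1, 1, 1, 11, 10]
-38 [27, 2, 1, 1, 1, 1, 1, 0, 1, 1, 2]
-34 [27, 1, 1, 3, 2, 2, 1, 1, 1, 1, 0]
-30 [27, 1, 1, 0, 2, 0, 1, 18, 18, 19, 19]
-26 [26, 1, 1, 1, 1, 2, 0, 19, 19, 19, 19]
-22 [26, 24, 25, 24, 25, 24, 25, 24, 19, 19, 20]
-18 [27, 25, 25, 25, 25, 25, 25, 25, 25, 26, 25]
-14 [27, 26, 26, 26, 25, 27, 26, 25, 26, 25, 26]
-10 [26, 26, 25, 25, 25, 26, 26, 25, 26, 26, 26]
-6 [27, 1, 1, 0, 23, 25, 25, 25, 26, 26, 25]
-2 [26, 2, 1, 1, 1, 0, 1, 1, 0, 30, 30]
2 [26, 1, 0, 1, 1, 1, 1, 30, 30, 30, 29]
6 [25, 0, 1, 1, 1, 0, 0, 29, 30, 30, 14]
10 [26, 1, 0, 0, 1, 1, 2, 22, 21, 21, 22]
14 [27, 1, 1, 0, 0, 1, 1, 21, 22, 22, 21]
18 [26, 1, 1, 1, 1, 2, 0, 21, 23, 23, 22]
22 [26, 1, 0, 1, 1, 1, 1, 23, 21, 22, 22]
26 [26, 1, 0, 1, 1, 13, 11, 11, 11, 12, 11]
30 [27, 1, 1, 1, 0, 11, 11, 11, 11, 12, 12]
34 [26, 1, 1, 2, 1, 2, 1, 1, 2, 1, 0]
38 [27, 0, 0, 0, 2, 1, 1, 1, 1, 0, 1]
42 [26, 1, 0, 1, 2, 0, 1, 0, 1, 1, 1]
max z around body 0.06473719203955239 [ 0.44842808 -0.30888305  0.05000933]
```

Run:
```python
from h import *
go(.3825,-.2538,.05,-97.7)
```

```text
tcp [ 0.3957 -0.1721  0.1905] yaw -97.2 slide [0.0827 0.0029 0.1405] roll 0.5 rows 2.6 j6 -10.1 t 22.95
```

Request:
{"name": "apply_moves", "arguments": {"commands": [{"grip": 0.65,"slide": [0.04,0.0015,0.02],"roll": 0.5},{"grip": 0.65,"slide": [0.0827,0.0029,0.04],"roll": 0.5},{"grip": 0.65,"slide": [0.0827,0.0029,0.09],"roll": 0.5},{"grip": 0.65,"slide": [0.0827,0.0029,0.13],"roll": 0.5},{"grip": 0.65,"slide": [0.0827,0.0029,0.14],"roll": 0.5}]}}

```text
time_s: 23.58
tcp_pos: [0.3805, -0.254, 0.0486]
eef_rot: [179.7, 0.0, -97.8]
contact_force: [-0.6, -0.1, 0.2]
gripper_width: 0.0308
```

Request:
{"name": "apply_moves", "arguments": {"commands": [{"grip": 0.65,"slide": [0,0,0],"roll": 0},{"grip": 0.65,"slide": [0,0,0],"roll": 0},{"grip": 0.65,"slide": [0,0,0],"roll": 0}]}}

```text
time_s: 23.95
tcp_pos: [0.3829, -0.2547, 0.0518]
eef_rot: [-179.8, -0.0, -97.8]
contact_force: [0.4, 0.6, 0.2]
gripper_width: 0.0305
```

Run:
```python
from h import *
go(.3825,-.2538,.009,-97.7)
```

```text
tcp [ 0.3829 -0.2547  0.0518] yaw -97.8 slide [-0.0009  0.0006  0.0428] roll -0.1 rows 0.7 j6 1.2 t 23.95
```

Request:
{"name": "apply_moves", "arguments": {"commands": [{"grip": 0.65,"slide": [-0.0005,0.0003,0.008],"roll": 0},{"grip": 0.65,"slide": [-0.0005,0.0003,0.018],"roll": 0},{"grip": 0.65,"slide": [-0.0005,0.0003,0.028],"roll": 0},{"grip": 0.65,"slide": [-0.0005,0.0003,0.038],"roll": 0},{"grip": 0.65,"slide": [-0.0005,0.0003,0.042],"roll": 0}]}}

```text
time_s: 24.58
tcp_pos: [0.3811, -0.2541, 0.0074]
eef_rot: [179.9, 0.0, -97.8]
contact_force: [0.2, 0.2, -0.3]
gripper_width: 0.0306
```

Request:
{"name": "apply_moves", "arguments": {"commands": [{"grip": 0.65,"slide": [0,0,0],"roll": 0},{"grip": 0.85,"slide": [0,0,0],"roll": 0},{"grip": 0.85,"slide": [0,0,0],"roll": 0},{"grip": 0.85,"slide": [0,0,-0.02],"roll": 0},{"grip": 0.85,"slide": [0,0,-0.07],"roll": 0}]}}

```text
time_s: 25.2
tcp_pos: [0.3798, -0.2538, 0.0777]
eef_rot: [179.7, 0.0, -97.8]
contact_force: [1.9, -0.5, 0.0]
gripper_width: 0.028
```

Request:
{"name": "apply_moves", "arguments": {"commands": [{"grip": 0.85,"slide": [0,0,-0.05],"roll": 0},{"grip": 0.85,"slide": [0,0,-0.1],"roll": 0},{"grip": 0.85,"slide": [0,0,-0.14],"roll": 0}]}}

```text
time_s: 25.58
tcp_pos: [0.3816, -0.2542, 0.221]
eef_rot: [-179.9, -0.0, -97.8]
contact_force: [1.4, 0.3, -1.3]
gripper_width: 0.0278
```

Run:
```python
from h import *
look("","w13")
f=np.load("w13.npz");z=cv2.resize(f['p'][150:260,270:370,::-1],None,fx=5,fy=5,interpolation=cv2.INTER_CUBIC)
cv2.imwrite("pics/w13z.png",z)
d=f['d']
for u,v in((300,225),(315,225),(330,230),(320,240)): print(-.2778*(v-200)/288*d[v,u]+.96064*d[v,u]-.15835)
go(.45,.1,.28,-40)
```

```text
-0.01803489
-0.017340243
-0.018240929
-0.017273843
tcp [ 0.3838 -0.2554  0.226 ] yaw -97.8 slide [-0.3609 -0.0181 -0.0547] roll -57.8 rows 5.8 j6 1.1 t 25.625
```

View pics/w13z.png

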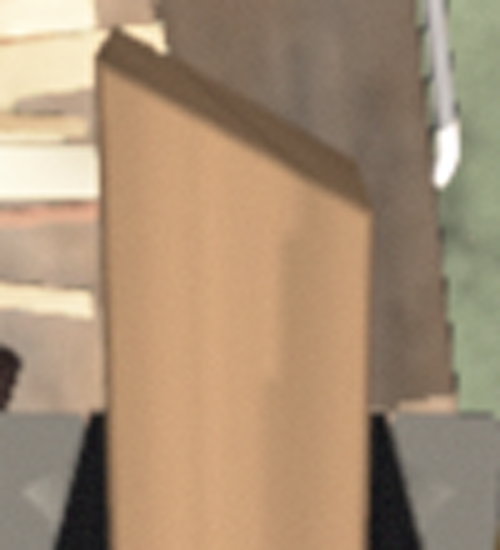

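Run:
```python
from h import *
print(toolpix([[289.4,162.4],[344.2,192]],-.0178).round(4))
go(.45,.1,.28,-40)
```

```text
[[ 0.0532 -0.0139 -0.0178]
 [ 0.0382  0.0133 -0.0178]]
tcp [ 0.3838 -0.2554  0.226 ] yaw -97.8 slide [-0.3609 -0.0181 -0.0547] roll -57.8 rows 5.8 j6 1.1 t 25.625
```

Request:
{"name": "apply_moves", "arguments": {"commands": [{"grip": 0.85,"slide": [-0.04,-0.02,-0.02],"roll": -10},{"grip": 0.85,"slide": [-0.1,-0.035,-0.05],"roll": -20},{"grip": 0.85,"slide": [-0.16,-0.04,-0.055],"roll": -30},{"grip": 0.85,"slide": [-0.22,-0.04,-0.055],"roll": -40},{"grip": 0.85,"slide": [-0.28,-0.035,-0.055],"roll": -50}]}}

```text
time_s: 26.25
tcp_pos: [0.4543, 0.0205, 0.2737]
eef_rot: [-179.9, -0.0, -47.5]
contact_force: [1.5, -0.9, -1.2]
gripper_width: 0.0274
```

Run:
```python
from h import *
place(1,.010,.2,.0087)
```

```text
target [0.4923 0.3278] 0.2 -23.7
tcp [0.4543 0.0205 0.2737] yaw -47.5 slide [-0.2009 -0.2356  0.0738] roll -23.8 rows 5.1 j6 15.0 t 26.25
```

Run:
```python
from h import *
f=np.load("w7.npz");c={k:f[k] for k in("mtx","distortion","R","t")}
P,uv=pts(np.ones((400,640),bool),f['d'],c)
k=(uv[:,1]<230)&(P[:,2]>.03)&(P[:,1]>.2)
for z0 in(.03,.06,.09,.12,.15,.2):
    s=k&(P[:,2]>z0)&(P[:,2]<z0+.05)&(P[:,0]>.54)&(P[:,1]>.34)
    if s.any(): print(z0,s.sum(),P[s].min(0).round(3),P[s].max(0).round(3))
f=np.load("top0.npz");c=get_calibration("top")
P,uv=pts(np.ones((400,640),bool),f['d'],c)
k=(P[:,1]>.36)&(P[:,0]>.45)&(P[:,0]<.8)&(P[:,1]<.75)&(P[:,2]>.05)
H={}
for q in P[k]: 
    key=(round(q[0]/.04)*40,round(q[1]/.04)*40); H[key]=max(H.get(key,0),round(float(q[2]),3))
for x in range(480,700,40): print(x,{y:H[(x,y)] for y in range(360,720,40) if (x,y) in H})
```

```text
0.03 2036 [0.633 0.358 0.03 ] [0.92  0.447 0.08 ]
0.06 2310 [0.634 0.358 0.06 ] [0.887 0.435 0.11 ]
0.09 2631 [0.633 0.356 0.09 ] [0.852 0.423 0.14 ]
0.12 2769 [0.633 0.355 0.12 ] [0.824 0.411 0.17 ]
0.15 2835 [0.635 0.354 0.15 ] [0.795 0.398 0.2  ]
0.2 3184 [0.637 0.354 0.2  ] [0.74  0.378 0.247]
480 {440: 0.068, 480: 0.071, 520: 0.063}
520 {440: 0.069, 480: 0.068, 520: 0.075}
560 {}
600 {480: 0.175, 520: 0.246, 560: 0.251, 600: 0.247, 640: 0.249}
640 {360: 0.247, 400: 0.248, 440: 0.248, 480: 0.249, 520: 0.253, 560: 0.25, 600: 0.248, 640: 0.249, 680: 0.25}
680 {360: 0.248, 400: 0.171, 440: 0.217, 480: 0.243, 520: 0.254, 560: 0.162, 600: 0.153, 640: 0.242, 680: 0.249}
```

Request:
{"name": "apply_moves", "arguments": {"commands": [{"grip": 0.85,"slide": [-0.04,-0.047,0.01],"roll": -6},{"grip": 0.85,"slide": [-0.08,-0.094,0.02],"roll": -12},{"grip": 0.85,"slide": [-0.12,-0.141,0.04],"roll": -18},{"grip": 0.85,"slide": [-0.16,-0.188,0.06],"roll": -23.8},{"grip": 0.85,"slide": [-0.195,-0.23,0.073],"roll": -23.8}]}}

```text
time_s: 26.88
tcp_pos: [0.4934, 0.3192, 0.1996]
eef_rot: [180.0, 0.0, -23.9]
contact_force: [1.7, 0.4, 0.6]
gripper_width: 0.0276
```

Request:
{"name": "apply_moves", "arguments": {"commands": [{"grip": 0.85,"slide": [-0.006,-0.0056,0.04],"roll": 0},{"grip": 0.85,"slide": [-0.006,-0.0056,0.08],"roll": 0},{"grip": 0.85,"slide": [-0.006,-0.0056,0.08],"roll": 0},{"grip": 0.85,"slide": [-0.006,-0.0056,0.08],"roll": 0}]}}

```text
time_s: 27.38
tcp_pos: [0.4914, 0.3253, 0.122]
eef_rot: [-179.9, -0.1, -24.0]
contact_force: [-0.3, 1.0, -0.4]
gripper_width: 0.0278
```

Run:
```python
from h import *
look("","w14")
place(1,.010,.075,.0087)
```

```text
target [0.4923 0.3278] 0.075 -23.7
tcp [0.4917 0.3256 0.1225] yaw -24.0 slide [-0.0004 -0.0021  0.0475] roll -0.3 rows 0.8 j6 13.4 t 27.425
```

View pics/w14.png

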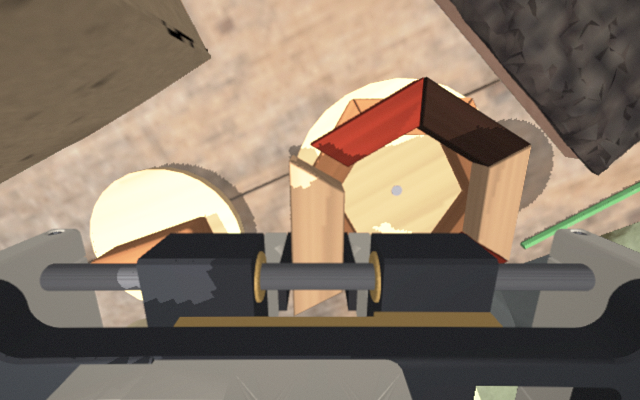

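Request:
{"name": "apply_moves", "arguments": {"commands": [{"grip": 0.85,"slide": [-0.0004,-0.0021,0.02],"roll": -0.3},{"grip": 0.85,"slide": [-0.0004,-0.0021,0.04],"roll": -0.3},{"grip": 0.85,"slide": [-0.0004,-0.0021,0.055],"roll": -0.3},{"grip": 0.85,"slide": [-0.0004,-0.0021,0.065],"roll": -0.3},{"grip": 0.85,"slide": [-0.0004,-0.0021,0.065],"roll": -0.3}]}}

```text
time_s: 28.05
tcp_pos: [0.4911, 0.3269, 0.0553]
eef_rot: [180.0, 0.0, -23.7]
contact_force: [-1.4, 0.3, -0.7]
gripper_width: 0.0279
```

Run:
```python
from h import *
print(get_state()['contact_force'])
look("","w15")
f=np.load("w15.npz");z=cv2.resize(f['p'][140:240,280:380,::-1],None,fx=6,fy=6,interpolation=cv2.INTER_CUBIC);cv2.imwrite("pics/w15z.png",z)
place(1,.0,.053,.0087)
```

```text
[-1.4387359   0.26120866 -0.67497759]
target [0.4883 0.3186] 0.053 -23.7
tcp [0.4914 0.3272 0.0558] yaw -23.7 slide [0.0006 0.0091 0.0028] roll -0.0 rows 0.2 j6 13.7 t 28.1
```

View pics/w15z.png

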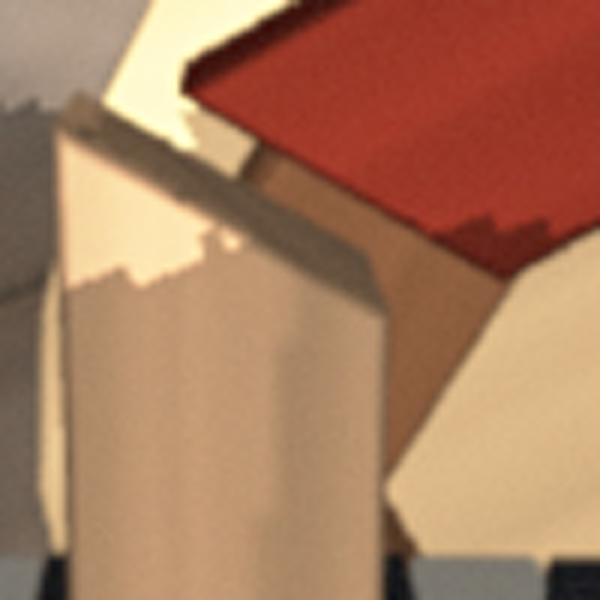

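Run:
```python
from h import *
A=toolpix([[289.5,161.7],[344.5,192.8]],-.0178);B=toolpix([[310.5,155],[364.2,186.3]],-.0142)
print(A.round(4),B.round(4)); n=np.array([.868,.496]); 
for s in((0,0),(.0006,.0091)): print(((B-A)[:,:2]-s)@n)
```

```text
[[ 0.0535 -0.0139 -0.0178]
 [ 0.0378  0.0134 -0.0178]] [[ 0.0563 -0.0037 -0.0142]
 [ 0.0403  0.0238 -0.0142]]
[0.0074953  0.00732064]
[0.0024609  0.00228624]
```

Request:
{"name": "apply_moves", "arguments": {"commands": [{"grip": 0.85,"slide": [0.0008,0.003,0],"roll": 0},{"grip": 0.85,"slide": [0.0008,0.006,0],"roll": 0},{"grip": 0.85,"slide": [0.0008,0.0088,0.001],"roll": 0},{"grip": 0.85,"slide": [0.0008,0.0091,0.002],"roll": 0},{"grip": 0.85,"slide": [0.0008,0.0091,0.0025],"roll": 0}]}}

```text
time_s: 28.72
tcp_pos: [0.4882, 0.3184, 0.0529]
eef_rot: [180.0, -0.0, -23.7]
contact_force: [-0.4, -0.7, -0.1]
gripper_width: 0.028
```

Run:
```python
from h import *
print(get_state()['contact_force'])
place(1,.0,.052,.0087)
```

```text
[-0.43606048 -0.72147652 -0.1444716 ]
target [0.4883 0.3186] 0.052 -23.7
tcp [0.4882 0.3184 0.0529] yaw -23.7 slide [-0.0001 -0.0003  0.0009] roll -0.0 rows 0.0 j6 14.0 t 28.725
```

No contact with the neighbours. I'll lower the last millimetre.

Request:
{"name": "apply_moves", "arguments": {"commands": [{"grip": 0.85,"slide": [0,0,0.0005],"roll": 0},{"grip": 0.85,"slide": [0,0,0.001],"roll": 0},{"grip": 0.85,"slide": [0,0,0.001],"roll": 0}]}}

```text
time_s: 29.1
tcp_pos: [0.4883, 0.3185, 0.0524]
eef_rot: [-180.0, -0.0, -23.7]
contact_force: [-1.5, -0.9, 5.2]
gripper_width: 0.0277
```

Request:
{"name": "apply_moves", "arguments": {"commands": [{"grip": 0.85,"slide": [0,0,0.0008],"roll": 0},{"grip": 0.5,"slide": [0,0,0.0008],"roll": 0},{"grip": 0.5,"slide": [0,0,0.0008],"roll": 0},{"grip": 0.5,"slide": [0,0,0.0008],"roll": 0},{"grip": 0.5,"slide": [0,0,-0.04],"roll": 0}]}}

```text
time_s: 29.72
tcp_pos: [0.4866, 0.3166, 0.0893]
eef_rot: [179.6, 0.1, -23.8]
contact_force: [-0.4, 0.0, 1.0]
gripper_width: 0.0437
```

Request:
{"name": "apply_moves", "arguments": {"commands": [{"grip": 0.5,"slide": [0,0,-0.06],"roll": 9},{"grip": 0.5,"slide": [-0.01,-0.03,-0.11],"roll": 19},{"grip": 0.5,"slide": [-0.02,-0.05,-0.16],"roll": 29},{"grip": 0.5,"slide": [-0.02,-0.07,-0.21],"roll": 39},{"grip": 0.5,"slide": [-0.02,-0.07,-0.24],"roll": 49}]}}

```text
time_s: 30.35
tcp_pos: [0.4986, 0.3919, 0.3342]
eef_rot: [-179.9, 0.1, -73.0]
contact_force: [-0.2, -0.7, -1.1]
gripper_width: 0.0437
```

Request:
{"name": "apply_moves", "arguments": {"commands": [{"grip": 0.5,"slide": [0,0,0],"roll": 9},{"grip": 0.5,"slide": [0,0,0],"roll": 17},{"grip": 0.5,"slide": [0,0,0],"roll": 17}]}}

```text
time_s: 30.72
tcp_pos: [0.498, 0.3905, 0.3316]
eef_rot: [180.0, -0.0, -89.7]
contact_force: [0.9, -0.3, -0.1]
gripper_width: 0.0438
```

Run:
```python
from h import *
p,d,c,o=look("","w16")
a=RIM
for n,k in(("loose_red",0),("loose_pale",1),("loose_dark",2)):
    b=np.radians(6.3+60*k); X=(a[0]+.066*np.cos(b),a[1]+.066*np.sin(b))
    for r in cut_out(n,"wrist"):
        P,_=pts(r['mask'],d,c); q=np.median(P,0); print(n,r['score'],"z",np.percentile(P[:,2],[10,50,90]).round(4),[float(v) for v in fitseg(r['mask'],c,q[0],q[1],b,.044)],"ideal",np.round(X,4),6.3+60*k)
fitrim("w16")
for b in boxes_of("caul","wrist"): print(b['score'],toworld(b['position'],c))
go(.50,.46,.2,-90)
```

```text
loose_red 0.71 z [0.0688 0.07   0.0711] [0.5356, 0.262, 8.0, 0.928] ideal [0.5353 0.2619] 6.3
loose_pale 0.72 z [0.0689 0.0699 0.0711] [0.4964, 0.3149, 66.4, 0.968] ideal [0.4962 0.3151] 66.3
loose_pale 0.52 z [0.0252 0.0265 0.0621] [0.527, 0.4588, 74.8, 0.207] ideal [0.4962 0.3151] 66.3
loose_dark 0.77 z [0.0684 0.07   0.0711] [0.4302, 0.3075, 125.6, 0.969] ideal [0.4306 0.3079] 126.3
glued_red 1487 [0.4038, 0.2464, 186.9, 0.945]
glued_pale 1701 [0.4426, 0.194, 246.4, 0.978]
glued_dark 1653 [0.508, 0.2009, 306.2, 0.973]
rim [0.46928335 0.25425193] 6.279731471730538 [0.059 0.023 0.03 ]
0.79 [0.51499495 0.46271777 0.02473335]
tcp [0.4981 0.3905 0.3319] yaw -89.7 slide [-0.0695 -0.0023  0.1319] roll 0.3 rows 2.4 j6 -55.4 t 31.125
```

View pics/w16.png

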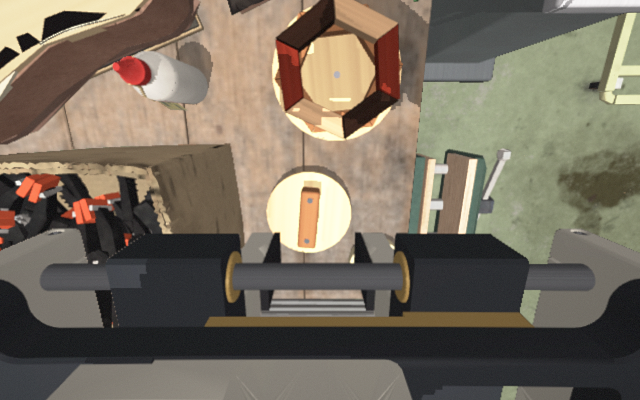

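```bash
cat >> h.py <<'E'
def fitcaul(d,c,x0,y0,base=0.,vmax=228):
    P,uv=pts(np.ones((400,640),bool),d,c)
    near=(np.hypot(P[:,0]-x0,P[:,1]-y0)<.1)&(uv[:,1]<vmax)
    k=near&(abs(P[:,2]-base-.062)<.004); r=cv2.minAreaRect(P[k,:2].astype(np.float32)*1000); print("block",k.sum(),r,"z",np.median(P[k,2]))
    k2=near&(abs(P[:,2]-base-.026)<.004)
    q=P[k2,:2]; h=cv2.convexHull((q*1e4).astype(np.float32))[:,0]/1e4
    from scipy.optimize import least_squares
    s=least_squares(lambda p:np.hypot(h[:,0]-p[0],h[:,1]-p[1])-.072,[x0,y0],loss='soft_l1',f_scale=.001); print("disc",s.x.round(4),"rms",np.sqrt(np.mean(s.fun**2)),"z",np.percentile(P[k2,2],[10,50,90]).round(4)); 
    c2,r2=cv2.minEnclosingCircle((q*1e3).astype(np.float32)); print("encl",c2,r2)
E
python3 - <<'E'
from h import *
f=np.load("w16.npz");c={k:f[k] for k in("mtx","distortion","R","t")}
fitcaul(f['d'],c,.515,.463,vmax=233)
for n in ("w11",):
    g=np.load(n+".npz");c2={k:g[k] for k in("mtx","distortion","R","t")}; fitcaul(g['d'],c2,.515,.463)
z=cv2.resize(f['p'][160:260,260:360,::-1],None,fx=6,fy=6,interpolation=cv2.INTER_CUBIC);cv2.imwrite("pics/w16z.png",z)
E
```

```text
block 788 ((510.7362365722656, 459.6603088378906), (68.55874633789062, 29.86431884765625), 86.34239959716797) z 0.06200620502010837
disc [0.5116 0.4735] rms 0.005665929903154486 z [0.0252 0.0262 0.0272]
encl (511.5824279785156, 472.8040466308594) 71.63262176513672
block 2248 ((512.2670288085938, 473.39556884765625), (95.85523986816406, 30.366891860961914), 86.40536499023438) z 0.062186970690595866
disc [0.5121 0.4738] rms 0.0004291657136967716 z [0.0254 0.0265 0.0276]
encl (512.2927856445312, 473.7218933105469) 72.72335815429688
```

View pics/w16z.png

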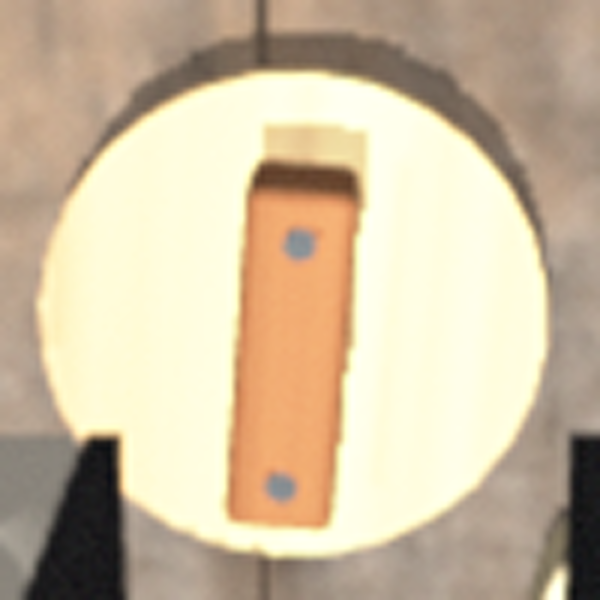

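Run:
```python
from h import *
for n in ("w16","w10","top0","scene0"):
    f=np.load(n+".npz"); c={k:f[k] for k in("mtx","distortion","R","t")} if n[0]=='w' else get_calibration(n[:-1])
    P,uv=pts(np.ones((400,640),bool),f['d'],c)
    k=(P[:,2]>.08)&(P[:,2]<.252)&(P[:,0]>.56)&(P[:,0]<.75)&(P[:,1]>.34)&(P[:,1]<.6)
    if n[0]=='w': k&=uv[:,1]<228
    print(n,[(round(y,2),round(float(P[s,0].min()),3),int(s.sum())) for y in np.arange(.34,.6,.02) for s in [k&(P[:,1]>=y)&(P[:,1]<y+.02)] if s.any()])
```

```text
w16 [(np.float64(0.34), 0.642, 2321), (np.float64(0.36), 0.636, 2224), (np.float64(0.38), 0.633, 1388), (np.float64(0.4), 0.631, 1995), (np.float64(0.42), 0.63, 1483), (np.float64(0.44), 0.63, 761), (np.float64(0.46), 0.63, 74)]
w10 []
top0 [(np.float64(0.34), 0.64, 406), (np.float64(0.36), 0.634, 200), (np.float64(0.38), 0.632, 115), (np.float64(0.4), 0.628, 216), (np.float64(0.42), 0.627, 275), (np.float64(0.44), 0.624, 336), (np.float64(0.46), 0.618, 343), (np.float64(0.48), 0.618, 295), (np.float64(0.5), 0.618, 334), (np.float64(0.52), 0.616, 276), (np.float64(0.54), 0.614, 208), (np.float64(0.56), 0.617, 219), (np.float64(0.58), 0.617, 207)]
scene0 [(np.float64(0.34), 0.683, 65), (np.float64(0.36), 0.688, 53), (np.float64(0.54), 0.619, 2), (np.float64(0.56), 0.615, 10), (np.float64(0.58), 0.614, 8)]
```

Run:
```python
from h import *
go(.5119,.4686,.10,-93.6)
```

```text
tcp [0.4981 0.3905 0.3319] yaw -89.7 slide [-0.078  -0.0143  0.2319] roll 3.9 rows 3.9 j6 -55.4 t 31.125
```

Request:
{"name": "apply_moves", "arguments": {"commands": [{"grip": 0.45,"slide": [-0.04,-0.007,0.04],"roll": 2},{"grip": 0.45,"slide": [-0.078,-0.0143,0.08],"roll": 3.9},{"grip": 0.45,"slide": [-0.078,-0.0143,0.13],"roll": 3.9},{"grip": 0.45,"slide": [-0.078,-0.0143,0.18],"roll": 3.9},{"grip": 0.45,"slide": [-0.078,-0.0143,0.225],"roll": 3.9}]}}

```text
time_s: 31.75
tcp_pos: [0.5117, 0.4684, 0.105]
eef_rot: [180.0, -0.0, -93.6]
contact_force: [0.7, 0.1, 0.4]
gripper_width: 0.0484
```

Request:
{"name": "apply_moves", "arguments": {"commands": [{"grip": 0.45,"slide": [0,0,0],"roll": 0},{"grip": 0.45,"slide": [0,0,0],"roll": 0}]}}

```text
time_s: 32.0
tcp_pos: [0.5129, 0.4695, 0.1089]
eef_rot: [-179.9, 0.1, -93.6]
contact_force: [-0.7, -0.2, 0.7]
gripper_width: 0.0483
```

Run:
```python
from h import *
go(.5119,.4686,.034,-93.6); print(get_state()['contact_force'])
```

```text
tcp [0.5129 0.4695 0.1089] yaw -93.6 slide [0.001  0.0011 0.0749] roll 0.0 rows 1.2 j6 -62.1 t 32.0
[-0.72533301 -0.20423976  0.66853852]
```

Request:
{"name": "apply_moves", "arguments": {"commands": [{"grip": 0.45,"slide": [0.0005,0.0005,0.02],"roll": 0},{"grip": 0.45,"slide": [0.0005,0.0005,0.045],"roll": 0},{"grip": 0.45,"slide": [0.0005,0.0005,0.065],"roll": 0},{"grip": 0.45,"slide": [0.0005,0.0005,0.073],"roll": 0},{"grip": 0.45,"slide": [0.0005,0.0005,0.073],"roll": 0}]}}

```text
time_s: 32.62
tcp_pos: [0.512, 0.4688, 0.0354]
eef_rot: [-179.9, 0.1, -93.6]
contact_force: [0.0, -0.4, -0.5]
gripper_width: 0.0485
```

Request:
{"name": "apply_moves", "arguments": {"commands": [{"grip": 0.8,"slide": [0,0,0],"roll": 0},{"grip": 0.8,"slide": [0,0,0],"roll": 0},{"grip": 0.8,"slide": [0,0,0],"roll": 0},{"grip": 0.8,"slide": [0,0,0],"roll": 0}], "grip_force": 50}}

```text
time_s: 33.12
tcp_pos: [0.5118, 0.4685, 0.0349]
eef_rot: [-180.0, 0.1, -93.6]
contact_force: [-1.1, -0.2, 5.6]
gripper_width: 0.03
```

Run:
```python
from h import *
s=get_state();print(s['tcp_pos'],s['contact_force'],s['gripper_width'],s['eef_rot'])
```

```text
[0.5117791  0.46853311 0.03486256] [-1.06083433 -0.20861471  5.57858352] 0.029951722200968412 [-1.79953506e+02  5.13927514e-02 -9.35997720e+01]
```

Request:
{"name": "apply_moves", "arguments": {"commands": [{"grip": 0.8,"slide": [0,0,-0.02],"roll": 0},{"grip": 0.8,"slide": [0,0,-0.05],"roll": 0},{"grip": 0.8,"slide": [0,0,-0.09],"roll": 0},{"grip": 0.8,"slide": [0,0,-0.14],"roll": 0},{"grip": 0.8,"slide": [0,0,-0.15],"roll": 0}]}}

```text
time_s: 33.75
tcp_pos: [0.5126, 0.4694, 0.1888]
eef_rot: [-179.8, 0.3, -93.6]
contact_force: [-0.5, 0.5, -5.7]
gripper_width: 0.0296
```

Request:
{"name": "apply_moves", "arguments": {"commands": [{"grip": 0.8,"slide": [0,0,0],"roll": 0}]}}

```text
time_s: 33.88
tcp_pos: [0.511, 0.468, 0.1842]
eef_rot: [180.0, 0.0, -93.6]
contact_force: [-0.6, 0.4, -5.2]
gripper_width: 0.0296
```

Run:
```python
from h import *
p,d,c,o=look("","w17")
s=get_state();print(s['tcp_pos'],s['contact_force'],s['moment'])
P,uv=pts(np.ones((400,640),bool),d,c)
T=(P-s['tcp_pos'])@Ro.from_euler('xyz',s['eef_rot'],degrees=True).as_matrix()
k=(np.hypot(T[:,0],T[:,1])<.09)&(uv[:,1]<232)&(abs(T[:,2])<.03)
for z0 in np.arange(-.03,.03,.004): print(round(z0,3),(k&(T[:,2]>z0)&(T[:,2]<z0+.004)).sum(),end=' ')
k2=k&(abs(T[:,2]-.009)<.006)
A=np.c_[T[k2][:,:2],np.ones(k2.sum())]; print("\nplane",np.linalg.lstsq(A,T[k2,2],rcond=None)[0])
h=cv2.convexHull((T[k2][:,:2]*1e4).astype(np.float32))[:,0]/1e4
h=h[h[:,0]>.01]
from scipy.optimize import least_squares
r=least_squares(lambda p:np.hypot(h[:,0]-p[0],h[:,1]-p[1])-.072,[0,0],loss='soft_l1',f_scale=.001);print(r.x,np.abs(r.fun).max(),len(h))
go(.4697,.2547,.2,-93.6)
```

```text
[0.51060547 0.46741417 0.1826429 ] [ 0.08504993 -0.22897938 -6.16119761] [-0.07092606  0.14889502 -0.03042293]
-0.03 2517 -0.026 218 -0.022 97 -0.018 98 -0.014 73 -0.01 82 -0.006 62 -0.002 82 0.002 395 0.006 13863 0.01 30 0.014 22 0.018 3 0.022 0 0.026 0 
plane [3.89118003e-03 4.15431218e-05 7.07101621e-03]
[-0.00576881 -0.00069357] 0.00027504850872868414 44
tcp [0.5106 0.4674 0.1826] yaw -93.6 slide [ 0.2149  0.0273 -0.017 ] roll -0.0 rows 3.5 j6 -62.1 t 33.925
```

View pics/w17.png

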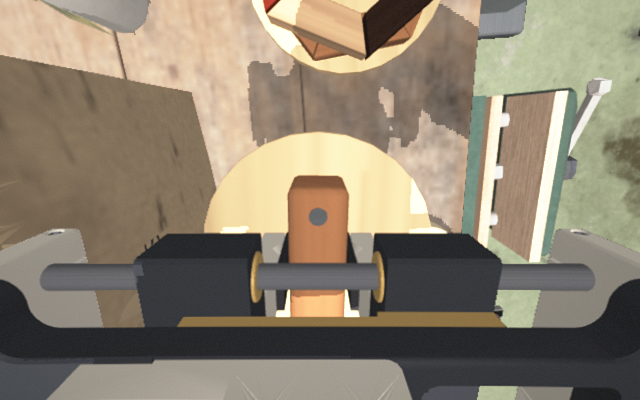

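Run:
```python
from h import *
go(.4689,.2490,.16,-93.6)
```

```text
tcp [0.5106 0.4674 0.1826] yaw -93.6 slide [0.2206 0.0277 0.023 ] roll -0.0 rows 3.6 j6 -62.1 t 33.925
```

Request:
{"name": "apply_moves", "arguments": {"commands": [{"grip": 0.8,"slide": [0.03,0.004,0],"roll": 0},{"grip": 0.8,"slide": [0.08,0.01,0],"roll": 0},{"grip": 0.8,"slide": [0.13,0.016,0],"roll": 0},{"grip": 0.8,"slide": [0.18,0.023,0],"roll": 0},{"grip": 0.8,"slide": [0.21,0.027,0.01],"roll": 0}]}}

```text
time_s: 34.55
tcp_pos: [0.4698, 0.2575, 0.1725]
eef_rot: [179.9, -0.1, -93.7]
contact_force: [0.1, -0.1, -4.7]
gripper_width: 0.0294
```

Request:
{"name": "apply_moves", "arguments": {"commands": [{"grip": 0.8,"slide": [0.01,0.001,0.01],"roll": 0},{"grip": 0.8,"slide": [0.01,0.001,0.01],"roll": 0},{"grip": 0.8,"slide": [0.01,0.001,0.01],"roll": 0},{"grip": 0.8,"slide": [0.01,0.001,0.01],"roll": 0}]}}

```text
time_s: 35.05
tcp_pos: [0.4699, 0.2513, 0.1639]
eef_rot: [-180.0, 0.0, -93.6]
contact_force: [-0.7, -0.2, -4.7]
gripper_width: 0.0295
```

Run:
```python
from h import *
look("","w18"); go(.4689,.2490,.10,-93.6)
p,d=capture("top");cv2.imwrite("pics/t18.png",cv2.resize(p[140:245,130:310,::-1],None,fx=4.4,fy=4.4,interpolation=cv2.INTER_CUBIC))
```

```text
tcp [0.4698 0.2512 0.164 ] yaw -93.6 slide [0.0022 0.0008 0.064 ] roll 0.0 rows 1.0 j6 -52.8 t 35.1
```

View pics/w18.png

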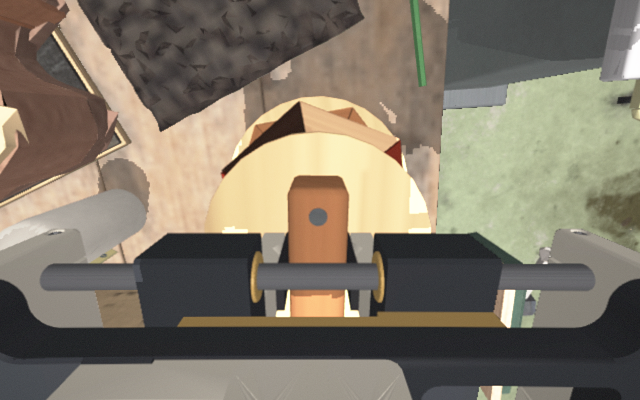

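Request:
{"name": "apply_moves", "arguments": {"commands": [{"grip": 0.8,"slide": [0.0022,0.0008,0.02],"roll": 0},{"grip": 0.8,"slide": [0.0022,0.0008,0.035],"roll": 0},{"grip": 0.8,"slide": [0.0022,0.0008,0.045],"roll": 0},{"grip": 0.8,"slide": [0.0022,0.0008,0.05],"roll": 0},{"grip": 0.8,"slide": [0.0022,0.0008,0.05],"roll": 0}]}}

```text
time_s: 35.78
tcp_pos: [0.4687, 0.2482, 0.1138]
eef_rot: [180.0, -0.0, -93.6]
contact_force: [-0.7, -0.3, -5.6]
gripper_width: 0.0299
```

Run:
```python
from h import *
go(.4689,.2490,.092,-93.6);print(get_state()['contact_force'])
```

```text
tcp [0.4687 0.2482 0.1138] yaw -93.6 slide [-0.0008 -0.0001  0.0218] roll -0.0 rows 0.3 j6 -52.7 t 35.775
[-0.66090072 -0.25242318 -5.63982189]
```

Request:
{"name": "apply_moves", "arguments": {"commands": [{"grip": 0.8,"slide": [-0.0008,0,0.006],"roll": 0},{"grip": 0.8,"slide": [-0.0008,0,0.012],"roll": 0},{"grip": 0.8,"slide": [-0.0008,0,0.018],"roll": 0},{"grip": 0.8,"slide": [-0.0008,0,0.021],"roll": 0},{"grip": 0.8,"slide": [-0.0008,0,0.022],"roll": 0}]}}

```text
time_s: 36.4
tcp_pos: [0.4687, 0.2489, 0.0917]
eef_rot: [180.0, -0.0, -93.6]
contact_force: [-0.0, 0.9, -4.4]
gripper_width: 0.0296
```

Run:
```python
from h import *
go(.4689,.2490,.0905,-93.6);print(get_state()['contact_force'])
```

```text
tcp [0.4687 0.2489 0.0917] yaw -93.6 slide [-0.0001 -0.0002  0.0012] roll -0.0 rows 0.0 j6 -52.8 t 36.4
[-0.0441273   0.94483259 -4.39557535]
```

Request:
{"name": "apply_moves", "arguments": {"commands": [{"grip": 0.8,"slide": [0,0,0.0006],"roll": 0},{"grip": 0.8,"slide": [0,0,0.0012],"roll": 0},{"grip": 0.8,"slide": [0,0,0.0015],"roll": 0}]}}

```text
time_s: 36.78
tcp_pos: [0.4688, 0.249, 0.0908]
eef_rot: [-180.0, 0.0, -93.6]
contact_force: [-2.2, -1.1, 1.4]
gripper_width: 0.029
```

Request:
{"name": "apply_moves", "arguments": {"commands": [{"grip": 0.8,"slide": [0,0,0.0001],"roll": 0},{"grip": 0.4,"slide": [0,0,0.0001],"roll": 0},{"grip": 0.4,"slide": [0,0,0.0001],"roll": 0},{"grip": 0.4,"slide": [0,0,0.0001],"roll": 0},{"grip": 0.4,"slide": [0,0,0.0001],"roll": 0}]}}

```text
time_s: 37.4
tcp_pos: [0.4689, 0.2491, 0.0904]
eef_rot: [-180.0, 0.0, -93.6]
contact_force: [0.7, -0.2, -0.4]
gripper_width: 0.052
```

Request:
{"name": "apply_moves", "arguments": {"commands": [{"grip": 0.4,"slide": [0,0,-0.03],"roll": 0},{"grip": 0.4,"slide": [0,0,-0.08],"roll": 0},{"grip": 0.4,"slide": [-0.04,0,-0.14],"roll": 0},{"grip": 0.4,"slide": [-0.09,0,-0.18],"roll": 0},{"grip": 0.4,"slide": [-0.11,0,-0.2],"roll": 0}]}}

```text
time_s: 38.02
tcp_pos: [0.476, 0.3607, 0.2928]
eef_rot: [-179.9, 0.1, -93.6]
contact_force: [0.4, 0.0, 0.0]
gripper_width: 0.0524
```

Request:
{"name": "apply_moves", "arguments": {"commands": [{"grip": 0.4,"slide": [0,0,0],"roll": 0},{"grip": 0.4,"slide": [0,0,0],"roll": 0}]}}

```text
time_s: 38.28
tcp_pos: [0.4752, 0.3583, 0.2894]
eef_rot: [179.9, -0.1, -93.6]
contact_force: [-0.5, 0.5, 0.0]
gripper_width: 0.0524
```

Run:
```python
from h import *
p,d,c,o=look("","w19")
fitcaul(d,c,.4695,.2545,base=.056)
P,uv=pts(np.ones((400,640),bool),d,c)
k=(np.hypot(P[:,0]-.4695,P[:,1]-.2545)<.07)&(abs(P[:,2]-.082)<.005)
A=np.c_[P[k,:2]-[.4695,.2545],np.ones(k.sum())];print("plane",np.linalg.lstsq(A,P[k,2],rcond=None)[0])
k=(np.hypot(P[:,0]-.4695,P[:,1]-.2545)<.12)&(P[:,2]<.055)&(P[:,2]>.03); print(k.sum())
p,d=capture("scene");cv2.imwrite("pics/s19.png",p[:,:,::-1])
p,d=capture("top");cv2.imwrite("pics/t19.png",p[:,:,::-1]);c=get_calibration("top")
for b in boxes_of("glue_cup","top"): print(b['score'],toworld(b['position'],c).round(3))
```

```text
block 2570 ((468.9231262207031, 254.090576171875), (94.54263305664062, 29.851449966430664), 86.01422882080078) z 0.11797293357849256
disc [0.4693 0.254 ] rms 0.0005806163211323543 z [0.0811 0.0821 0.0831]
encl (469.5022888183594, 254.10321044921875) 72.2345199584961
plane [-0.00063346 -0.00042582  0.08213986]
292
0.58 [ 0.527 -0.596  0.058]
```

View pics/w19.png

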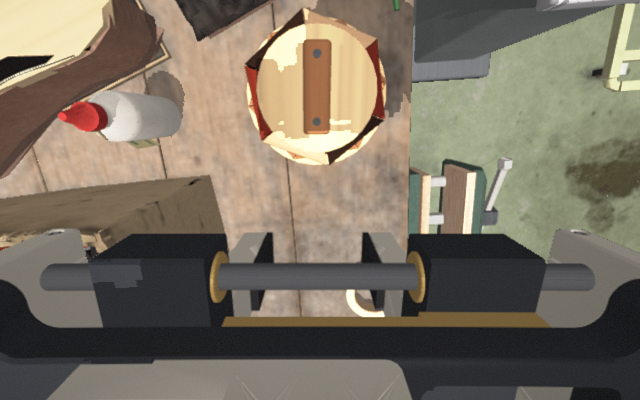

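View pics/t19.png

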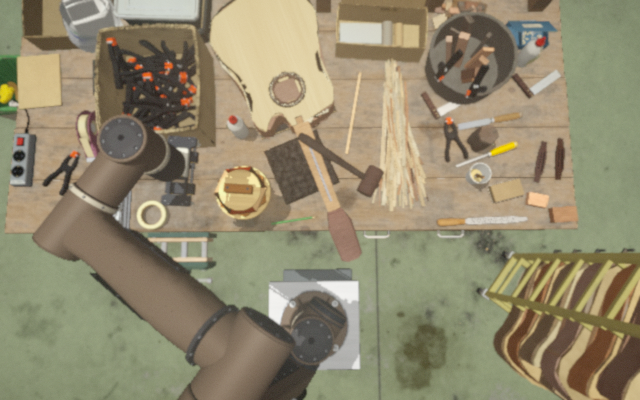

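The wrist view shows the caul level at about (317,88), with the segments' corners peeking out evenly around it. The cup is still at about (480,174) in the top view. I'll hand the job in.

Run:
```python
from plant import *
print(close_job())
```

```text
the job is handed in; nothing more can be done
None
```

The second course is finished, the caul is set on it, and the job is handed in at about 38.5 s of the 106 s allowed. I laid the segments in the order red, dark, pale. Each was lowered a little outward and then slid in, long edge outward, across the rim from the glued segment of the same wood.

What the last checks showed:
- **Segments:** before the caul went on, the fitted centres were within about 0.6 mm of their ideal places, with tops at z = 70 mm. Dark and pale were within 1° in yaw. Red's last fit was 1.7° off, in a view partly cut by the image edge; two earlier fits had it within 0.6°.
- **Caul:** its centre is about 0.5 mm from the rim axis. The disc top is at 82 mm and the block top at 118 mm, as they should be, with tilt under 0.1°.
- **Glue cup:** the network's reported position moved by about 4–6 mm between the first and last pictures, which is about its error. The arm never came near the cup, and it looks unmoved.
- **Forces:** the highest reading was about 24 N at the wrist, when red touched down.

No check failed.

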